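# Unstack a board set into its coating pallets

## Task

The four circuit boards of one controller have come to the coating bench standing on top of each other. Take the stack apart and lay each board in the black coating pallet whose pocket has its shape and size, component side up, centred, square to the pocket and with all its feet down on the pocket floor. Set the boards down gently rather than dropping or tipping them, and leave the cup and the solvent tin alone.

Things in the scene. Friction and masses are not known exactly. Their poses are not given: they have to be found in the camera images.
- round_board: Round lamp board, 40 mm across, top of the stack at the start, its feet on the radio board. Green laminate, pale rim, 2 mm thick, on three brass standoffs, 6 mm wide, 15 mm long. Origin: board centre, level with the feet's undersides (laminate 15 to 17 mm above it); z up. White lens 12 mm wide, 6 mm high in the middle; standoffs on a 27 mm circle. 20 g.
- radio_board: Square radio board, 50 x 50 mm, second in the stack, standing loose on the control board. Green laminate, pale rim, 2 mm thick, on four brass standoffs, 6 mm wide, 15 mm long. Origin: board centre, level with the feet's undersides (laminate 15 to 17 mm above it); z up. Black pin sockets 8.5 mm high along the -x and +x edges; +y and -y edges free. Standoffs 6 mm from the edges. 30 g.
- control_board: Control board, 86 (x) x 60 (y) mm, third in the stack, standing loose on the power board. Green laminate, pale rim, 2 mm thick, on four brass standoffs, 6 mm wide, 15 mm long. Origin: board centre, level with the feet's undersides (laminate 15 to 17 mm above it); z up. White connector (9 mm high) at the -x end, black socket at +x; long edges (+-y) free. Standoffs 5 to 6 mm from the edges. 60 g.
- power_board: Power board, 124 (x) x 66 (y) mm, bottom of the stack. Green laminate, pale rim, 2 mm thick, on four brass standoffs, 6 mm wide, 15 mm long. Origin: board centre, level with the feet's undersides (laminate 15 to 17 mm above it); z up. Grey terminals (16 mm high) at the -x end, black capacitors (18 mm) at +x, transformer (10 mm) amid; long edges (+-y) free. Standoffs 5 mm inside. 140 g.
- round_pallet: Coating pallet, black resin plate 8 mm thick fixed on the bench, with a round pocket 56 mm in diameter in a square plate of 68 mm; the pocket is 4 mm deep with a grey floor 4 mm above the origin. Made for the 40 mm round board with 8 mm to spare all round. Origin: centre of the underside, on the bench; z up.
- radio_pallet: Coating pallet, black resin plate 8 mm thick fixed on the bench, with a square pocket of 66 x 66 mm in a plate of 78 x 78 mm; the pocket is 4 mm deep with a grey floor 4 mm above the origin. Made for the 50 mm square board with 8 mm to spare all round. Origin: centre of the underside, on the bench; z up.
- control_pallet: Coating pallet, black resin plate 8 mm thick fixed on the bench, with a pocket 102 mm (x) x 76 mm (y) in a plate of 114 x 88 mm; the pocket is 4 mm deep with a grey floor 4 mm above the origin. Made for the 86 x 60 mm control board with 8 mm to spare all round. Origin: centre of the underside, on the bench; z up.
- power_pallet: Coating pallet, black resin plate 8 mm thick fixed on the bench, with a pocket 140 mm (x) x 82 mm (y) in a plate of 152 x 94 mm; the pocket is 4 mm deep with a grey floor 4 mm above the origin. Made for the 124 x 66 mm power board with 8 mm to spare all round. Origin: centre of the underside, on the bench; z up.
- cup: White ceramic cup, 72 mm across and 62 mm high, a red brush leaning in it up to about 100 mm high and inside 40 mm of the axis; nearer the robot than the work. Leave it alone. Origin: centre of the underside.
- tin: Green solvent tin with a red cap, 50 x 85 mm and 133 mm high, standing beyond the work. Leave it alone. Origin: centre of the underside.
Mind the look-alikes: they are no part of the job. What is shaped like the power_board but pink or purple is not meant.

How it is judged:
By the outcome, as a careful person would: the job done as asked, in the order asked, and still so for the second after the job is handed in, with the robot touching nothing.
It also fails if it takes over 128 s, if anything falls off the work surface, if the arm or the gripper's body presses on something with over 40 N, if the wrist force passes 120 N, or if a joint passes its speed limit or range.

## Robot

A 6-joint arm with a two-finger parallel gripper is mounted at the origin on the work surface. World frame = base frame: x ahead of the robot, y to its left, z up, the work surface at z = 0. Lengths are in m, angles in degrees, forces in N, time in s.
With the tool pointing down it reaches from about 0.4 to 0.825 m from the base axis. Payload 7 kg.
Tool frame: the origin (TCP) lies at the very end of the fingers, on their centre line; the grasp point (between the pads) lies 19 mm behind it (manip.tcp_to_grasp is the distance from the TCP to the grasp point, in m); z points along the fingers, y is the line along which they close (so a half turn about z gives the same grasp; the last joint's range is limited). The gripper opens to 85 mm and grips with 20 to 120 N. Pads are 22 mm wide; open, the fingers measure 114 mm over their backs; the gripper's body (76 mm by 85 mm) begins 54 mm behind the grasp point. The pads swing forward as they close: fully open they stand 13 mm farther back than shut.
Start: joints at [85.491, 20.546, 0.682, 0, -70.136, -16.507], TCP at [0.242, 0.63, 0.231] pointing down, gripper open.
Joint ranges: [-176.03, 176.03], [-82.01, 121.73], [-58.28, 71.71], [-173.87, 95.51], [-174.79, -0.11], [-173.66, 173.66]. Speed limits (degrees/s): [136.94, 136.94, 172.46, 180, 180, 180].

## Interface

Orientations are given as [roll, pitch, yaw] about the fixed x, y, z axes, in that order (R = Rz(yaw) Ry(pitch) Rx(roll)).
In Python, from bench import manip gives the robot as it stands.
- The arm moves only by the tool drive_tool, never from a script. Its argument "steps" is a list that holds one entry, the list of rows, each a list of 7 numbers: the shift along the tool's x, y, z in units of 40 mm (1.0 is 40 mm), then the turn, a rotation vector about the tool's x, y, z in units of 6 degrees (1.0 is 6 degrees), then the opening, from -1 (shut) to 1 (fully open). A call has exactly 5 rows; each row shifts and turns the commanded pose from where the row before left it, along the tool's axes as they then stand; what a row does not reach is not made up. A row lasts 1/10 s, in which the tool goes at most 50 mm and 8.59 degrees, less where a joint would pass 70% of its speed; a pose out of reach is approached as far as the arm can. A call is refused whole if a number of a shift passes 1 or a number of a turn 1, either way. A call with a gripper value outside its range is refused whole. The fingers move at their own pace and stop on an object; the grip force is fixed at half the most. Time passes only in rows, so rows that do not move let the fingers close, or fill a call up. It gives the time, the measured TCP pose, the force, the opening and the grip force at its end, in the units of the state.
- manip.get_obs(): the state, without advancing time (a new reading comes with each control period).
- manip.read_camera(name): name is "side" or "top" or "wrist"; returns a dict with "img" (400x640x3 uint8, red, green, blue), "fx", "fy", "cx", "cy" (pixels), "rvec" (rotation vector, rad) and "tvec" (3), from world to camera coordinates, as OpenCV has them. Camera axes: x right, y down, z forward; pixel columns grow to the right and rows downward; lengths in m; the calibration is good to about 2 mm. The wrist camera is an equidistant fisheye: a pixel r from the principal point sees the ray r / f radians off the axis. A picture is of the moment at which its call begins. There is no depth.
- manip.hand_in(): hands the job in; it is judged then, once.
The state is a dict: "time": time; "joint_pos": joint angles; "dq": joint speeds; "joint_efforts": joint torques, N m; "eef_pos": TCP position; "ee_rot": TCP orientation; "contact_force": force on the tool from outside, world axes, zero at the start; "moment": the same for the moment, N m; "gripper_width": opening from 0.0 (shut) to 1.0 (fully open); "gripper_force": force on a finger pad.
Only numpy, scipy, OpenCV 4.12 (cv2) and the standard library are available. Lean on these libraries where they do the work, as an engineer would, in place of code of your own. Each camera call takes 0.05 s, during which the arm holds its last target. There are 200 camera calls.

## Working session

There is one attempt and no reset: what is moved stays moved. The work goes in short steps, Python scripts to look and compute and a tool call to move; the robot and the scene stay as the last step left them, time stands still between calls to the robot, and variables do not carry over. Pictures are saved under pics/ and viewed, at most 14 in all, crops included, and the job is handed in when it is done.

Besides the shell and the picture viewer there is one more tool, called after "Call:" as a command line: name --argument value ..., lists and objects as JSON in quotes. drive_tool: Moves the arm, as the interface text tells. Its arguments: {"type":"object","properties":{"steps":{"type":"array","items":{"type":"array","items":{"type":"array","items":{"type":"number"}}}}},"required":["steps"]}

```bash
mkdir -p pics; ls; cat > h.py <<'E'
import numpy as np, cv2
from bench import manip
from scipy.spatial.transform import Rotation as R
def cam(n,save=None):
    c=manip.read_camera(n)
    if save: cv2.imwrite('pics/'+save,c['img'][:,:,::-1])
    return c
def rays(c,px,wrist=False):
    px=np.atleast_2d(np.array(px,float)); x=(px[:,0]-c['cx'])/c['fx']; y=(px[:,1]-c['cy'])/c['fy']
    if wrist:
        r=np.hypot(x,y)+1e-12; d=np.c_[np.sin(r)*x/r,np.sin(r)*y/r,np.cos(r)]
    else: d=np.c_[x,y,np.ones(len(x))]
    M=R.from_rotvec(np.ravel(c['rvec'])).as_matrix(); t=np.ravel(c['tvec'])
    return -M.T@t, d@M
def onz(c,px,z,wrist=False):
    o,d=rays(c,px,wrist); return o+d*((z-o[2])/d[:,2:3])
E
python3 - <<'E'
from h import *
for n in ['top','side','wrist']:
    c=cam(n,n+'0.png'); print(n,c['fx'],c['cx'],c['cy'],rays(c,[[320,200]],n=='wrist'))
o=manip.get_obs();print(o, manip.tcp_to_grasp)
E
```

```text
pics
top 502.4617494714995 325.79084266753915 204.51863798529075 (array([0.32436674, 0.01843783, 1.32661445]), array([[ 0.20846028,  0.01103842, -0.97807779]]))
side 472.6955276866254 314.24914099622913 208.53285472506928 (array([ 0.00415801, -1.10698652,  0.74157566]), array([[ 0.40692796,  0.78954471, -0.45989417]]))
wrist 309.70691628693146 319.1501850649046 196.67184481742834 (array([0.31961379, 0.60020941, 0.37390108]), array([[-0.30978825,  0.11452648, -0.9438829 ]]))
{'time': 0.15, 'joint_pos': array([ 8.54899718e+01,  2.05824446e+01,  6.44794389e-01, -1.19902266e-02,
       -7.01354295e+01, -1.65071174e+01]), 'dq': array([ 0.08050767, -0.09396954,  0.09457063,  0.05884655, -0.03806961,
        0.05208646]), 'joint_efforts': array([-1.43050995e-03, -5.83882105e+01,  2.93651211e+01,  6.94066554e+00,
       -4.24484329e-03,  7.45041202e-07]), 'eef_pos': array([0.24199458, 0.62974039, 0.23057445]), 'ee_rot': array([ 1.79926729e+02, -9.95753818e-03, -2.10212206e+01]), 'contact_force': array([-0.37036891,  0.07297256, -0.37121333]), 'moment': array([ 0.01895055,  0.01886168, -0.01400952]), 'gripper_force': 0.0, 'gripper_width': 1.0008914701746783} 0.0187
```

View pics/top0.png

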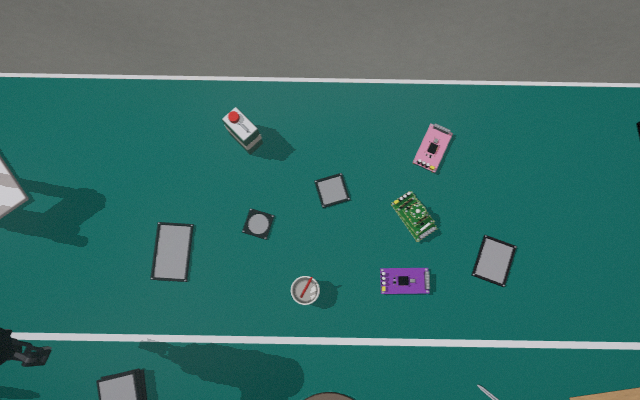

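View pics/side0.png

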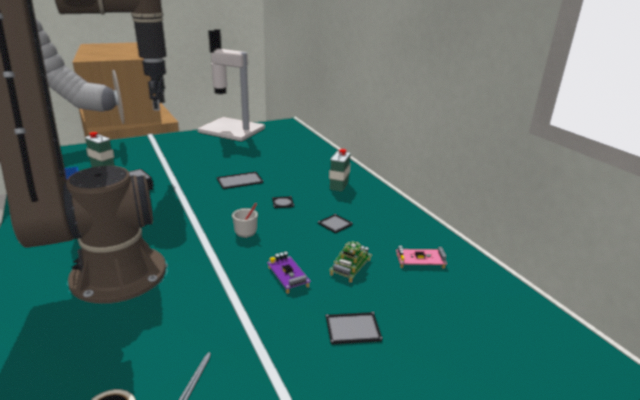

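The top view shows:
- **Green stack:** (414,216). The look-alikes are pink at (433,148) and purple at (405,281), and I'm choosing the green one.
- **Pallets:** (173,252), (258,224), (333,190) and (494,261). A black-rimmed tray at (120,385) lies off the work area.
- **Leave alone:** cup at (305,290), tin at (242,128).

Next I'll measure these and check the choice in a close crop.

```bash
python3 - <<'E'
from h import *
c=cam('top'); im=c['img']; hsv=cv2.cvtColor(im,cv2.COLOR_RGB2HSV)
grey=((hsv[:,:,1]<40)&(hsv[:,:,2]>90)).astype(np.uint8)
cs,_=cv2.findContours(grey,cv2.RETR_EXTERNAL,cv2.CHAIN_APPROX_NONE)
for k in cs:
    a=cv2.contourArea(k)
    if 200<a<3000:
        P=onz(c,k[:,0],0.004)[:,:2]*1000
        r=cv2.minAreaRect(P.astype(np.float32)); m=k[:,0].mean(0)
        print(m.round(),a,np.round(r[0],1),np.round(r[1],1),round(r[2],1))
for n,p,z in [('stack',(414,216),.05),('cup',(305,290),.06),('tin',(242,128),.1),('pink',(433,148),.017),('purple',(405,281),.017)]:
    print(n,onz(c,[p],z))
cv2.imwrite('pics/crop.png',cv2.resize(im[170:260,360:470,::-1],None,fx=7,fy=6.6,interpolation=cv2.INTER_CUBIC))
E
```

```text
[118. 389.] 719.5 [112.1 529.7] [61.9 86.1] 13.7
[305. 290.] 531.0 [366.9  67.7] [71.7 72.8] 1.1
[493. 261.] 1031.5 [ 451.6 -424.9] [ 78.3 104.1] 70.5
[172. 252.] 1546.5 [461.3 419.8] [ 81.7 139. ] 87.4
[258. 224.] 300.0 [538.7 197.9] [51.9 52.5] 47.0
[331. 191.] 521.0 [632.3   4. ] [68.2 70.6] 17.5
[  7. 189.] 807.5 [629.9 861.6] [167.7  71.7] 8.3
[238. 122.] 430.5 [819.5 260.9] [89.8 51.7] 45.6
stack [[ 0.5586082  -0.21072538  0.05      ]]
cup [[0.36492404 0.06554641 0.06      ]]
tin [[0.77128406 0.23635174 0.1       ]]
pink [[ 0.7539252  -0.27181836  0.017     ]]
purple [[ 0.39369577 -0.19035518  0.017     ]]
```

View pics/crop.png

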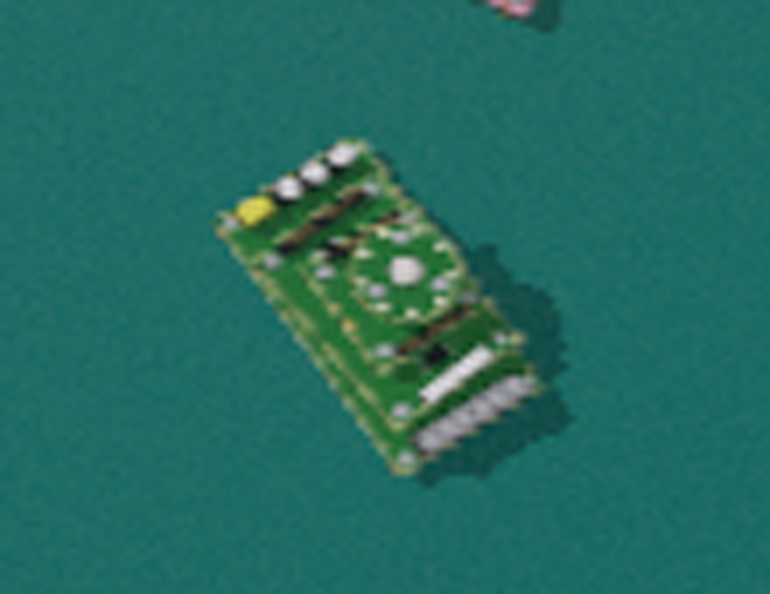

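The crop confirms the green stack: round board with a white lens at (405,270), the radio, control and power boards beneath it, and the grey terminals (-x end) at lower right (475,410). All boards are roughly parallel at about 35° yaw. I'll hover above it to measure with the wrist camera.

Call:
drive_tool --steps '[[[0.75,0.84,0,0,0,0,1],[0.75,0.84,0,0,0,0,1],[0.75,0.84,0,0,0,0,1],[0.75,0.84,0,0,0,0,1],[0.75,0.84,0,0,0,0,1]]]'

```text
time: 0.7
eef_pos: [0.3221, 0.4176, 0.2312]
ee_rot: [180.0, 0.0, -21.0]
contact_force: [0.1, -0.1, -0.1]
gripper_width: 0.998
gripper_force: 0.0
```

Call:
drive_tool --steps '[[[0.75,0.84,0,0,0,0,1],[0.75,0.84,0,0,0,0,1],[0.75,0.84,0,0,0,0,1],[0.75,0.84,0,0,0,0,1],[0.75,0.84,0,0,0,0,1]]]'

```text
time: 1.2
eef_pos: [0.4018, 0.2071, 0.2315]
ee_rot: [-180.0, -0.0, -21.0]
contact_force: [0.3, 0.5, 0.2]
gripper_width: 1.003
gripper_force: 0.0
```

Call:
drive_tool --steps '[[[0.75,0.84,0,0,0,0,1],[0.75,0.84,0,0,0,0,1],[0.75,0.84,0,0,0,0,1],[0.75,0.84,0,0,0,0,1],[0.75,0.84,0,0,0,0,1]]]'

```text
time: 1.7
eef_pos: [0.4817, -0.0036, 0.2316]
ee_rot: [-180.0, -0.0, -21.0]
contact_force: [1.2, 1.0, 0.3]
gripper_width: 1.0
gripper_force: 0.0
```

Call:
drive_tool --steps '[[[0.75,0.84,0,0,0,0,1],[0.75,0.84,0,0,0,0,1],[0.75,0.84,0,0,0,0,1],[0.75,0.84,0,0,0,0,1],[0.75,0.84,0,0,0,0,1]]]'

```text
time: 2.2
eef_pos: [0.5615, -0.2143, 0.2312]
ee_rot: [-180.0, 0.0, -21.0]
contact_force: [1.1, 1.3, -0.1]
gripper_width: 0.999
gripper_force: 0.0
```

Call:
drive_tool --steps '[[[0,0,0,0,0,1,1],[0,0,0,0,0,1,1],[0,0,0,0,0,1,1],[0,0,0,0,0,1,1],[0,0,0,0,0,1,1]]]'

```text
time: 2.7
eef_pos: [0.561, -0.2125, 0.2311]
ee_rot: [180.0, 0.0, -51.3]
contact_force: [0.6, 0.0, -0.1]
gripper_width: 0.998
gripper_force: 0.0
```

Call:
drive_tool --steps '[[[0,0,0,0,0,1,1],[0,0,0,0,0,1,1],[0,0,0,0,0,1,1],[0,0,0,0,0,1,1],[0,0,0,0,0,1,1]]]'

```text
time: 3.2
eef_pos: [0.5611, -0.2123, 0.2312]
ee_rot: [180.0, 0.0, -81.3]
contact_force: [0.4, 0.1, 0.6]
gripper_width: 1.001
gripper_force: 0.0
```

Call:
drive_tool --steps '[[[0,0,0,0,0,1,1],[0,0,0,0,0,1,1],[0,0,0,0,0,1,1],[0,0,0,0,0,1,1],[0,0,0,0,0,1,1]]]'

```text
time: 3.7
eef_pos: [0.561, -0.2124, 0.2311]
ee_rot: [180.0, -0.0, -111.3]
contact_force: [0.2, -0.6, 0.9]
gripper_width: 0.998
gripper_force: 0.0
```

Call:
drive_tool --steps '[[[0,0,0,0,0,1,1],[0,0,0,0,0,1,1],[0,0,0,0,0,1,1],[0,0,0,0,0,1,1],[0,0,0,0,0,0.7,1]]]'

```text
time: 4.2
eef_pos: [0.561, -0.2124, 0.2311]
ee_rot: [180.0, -0.0, -139.5]
contact_force: [0.5, -0.3, 0.5]
gripper_width: 1.0
gripper_force: 0.0
```

```bash
python3 - <<'E'
from h import *
o=manip.get_obs();print(o['eef_pos'],o['ee_rot'],o['joint_pos'],o['time'])
c=cam('wrist','w1.png')
E
```

```text
[ 0.56103448 -0.21235274  0.23114645] [ 1.79982795e+02 -7.85241008e-03 -1.39454585e+02] [-2.08987511e+00  1.35504986e+01 -9.18657550e+00 -7.95643673e-03
 -6.72803568e+01 -4.73616371e+01] 4.2
```

View pics/w1.png

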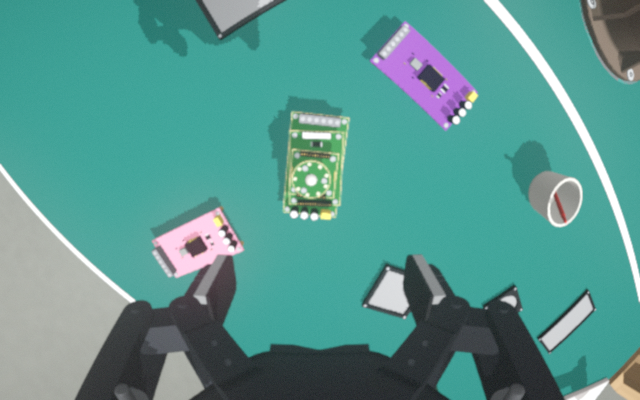

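The wrist view shows the stack at (315,165), with the lens at (311,180), the white connector at (316,136) and the terminals at (320,118). Pink is at (198,245) and purple at (430,75). I'll zoom in to get the edges.

```bash
python3 - <<'E'
from h import *
im=cv2.imread('pics/w1.png')
b=cv2.resize(im[100:225,270:365],None,fx=6,fy=4.8,interpolation=cv2.INTER_CUBIC)
b=cv2.resize(im[100:220,270:365],(570*8//8,720),interpolation=cv2.INTER_CUBIC)
b=cv2.resize(im[105:225,275:360],(425,600),interpolation=cv2.INTER_CUBIC)
cv2.imwrite('pics/w1c.png',b)
E
```

```text
(no output)
```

View pics/w1c.png

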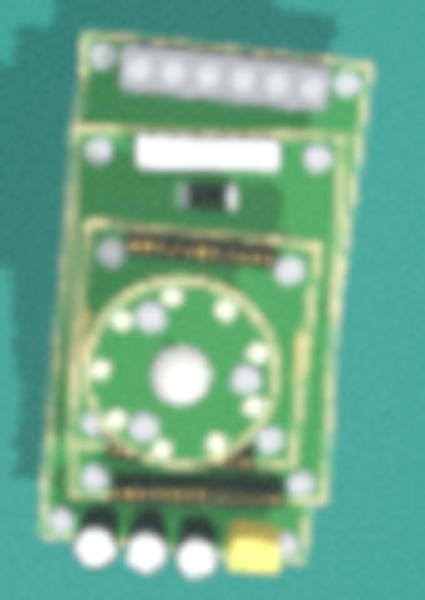

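The crop shows the round board circle centred at (180,372), the radio corners near (88,220), (322,247) and (297,467), and the control and power outlines below.

```bash
cat >> h.py <<'E'
def need(x,y,z,yaw,o=None):
    "tool-frame shift (units) and turn (units) to reach the target TCP from here; translate first, then turn"
    o=o or manip.get_obs(); p=o['eef_pos']; Rm=R.from_euler('xyz',o['ee_rot'],degrees=True).as_matrix()
    s=Rm.T@(np.array([x,y,z])-p)/.04
    dy=(yaw-o['ee_rot'][2]+180)%360-180
    print('p',p.round(4),'rot',o['ee_rot'].round(2),'shift',s.round(2),'turnz',round(-dy/6,2))
E
python3 - <<'E'
from h import *
c=manip.read_camera('wrist')
def W(pts,z): return onz(c,(np.array(pts,float)+.5)/5-.5+[275,105],z,True)[:,:2]*1000
print('lens',W([(182,377)],.074),'ring',W([(180.5,372),(83,372),(278,372),(180,278),(180,467)],.068).round(1))
for n,P,z in [('radio',[(88,220),(322,247),(297,467),(70,440)],.051),('control',[(77,128),(347,140),(325,502),(68,497)],.034),('power',[(85,33),(373,65),(303,562),(43,537)],.017)]:
    Q=W(P,z); d=Q-np.roll(Q,-1,0); print(n,Q.round(1).tolist(),'ctr',Q.mean(0).round(1),'len',np.hypot(*d.T).round(1),'ang',np.degrees(np.arctan2(d[:,1],d[:,0])).round(1))
# pallets in wrist & top consistency
need(.56,-.21,.23,-145)
E
```

```text
lens [[ 568.09278685 -217.70524052]] ring [[ 568.9 -217.7]
 [ 581.8 -233. ]
 [ 555.9 -202.4]
 [ 553.8 -230.4]
 [ 584.8 -204.5]]
radio [[559.8, -251.5], [532.1, -209.9], [572.8, -181.4], [600.4, -223.6]] ctr [ 566.3 -216.6] len [50.  49.6 50.5 49.3] ang [ -56.4 -145.   123.2   34.4]
control [[548.5, -265.7], [512.1, -218.6], [578.9, -166.2], [617.1, -213.0]] ctr [ 564.2 -215.9] len [59.6 85.  60.4 86.5] ang [ -52.3 -141.9  129.2   37.6]
power [[532.8, -278.4], [495.6, -223.3], [598.5, -154.8], [635.5, -208.5]] ctr [ 565.6 -216.2] len [ 66.4 123.6  65.2 124.2] ang [ -56.  -146.3  124.5   34.2]
p [ 0.561  -0.2124  0.2311] rot [ 1.7998e+02 -1.0000e-02 -1.3928e+02] shift [-0.02  0.06  0.03] turnz 0.95
```

The sizes fit (radio 50 × 50, control 86 × 60, power 124 × 66), so the heights are right. I'll approach the round board.

Call:
drive_tool --steps '[[[0,0,0,0,0,0.52,1],[0,0,0,0,0,0.51,1],[-0.08,-0.21,0.6,0,0,0,1],[0,0,0.8,0,0,0,1],[0,0,0.8,0,0,0,1]]]'

```text
time: 4.8
eef_pos: [0.5689, -0.2176, 0.1426]
ee_rot: [-180.0, 0.1, -145.3]
contact_force: [0.4, -0.5, -0.3]
gripper_width: 0.998
gripper_force: 0.0
```

Call:
drive_tool --steps '[[[0,0,0.7,0,0,0,1],[0,0,0.4,0,0,0,1],[0,0,0,0,0,0,1],[0,0,0,0,0,0,1],[0,0,0,0,0,0,1]]]'

```text
time: 5.3
eef_pos: [0.5695, -0.2176, 0.1007]
ee_rot: [-179.9, 0.1, -145.3]
contact_force: [-0.6, -0.2, 0.1]
gripper_width: 0.996
gripper_force: 0.0
```

```bash
python3 - <<'E'
from h import *
need(.5685,-.2177,.0565,-145.5)
c=cam('wrist','w2.png')
E
```

```text
p [ 0.5695 -0.2176  0.1007] rot [-1.7992e+02  8.0000e-02 -1.4534e+02] shift [0.02 0.01 1.1 ] turnz 0.03
```

View pics/w2.png

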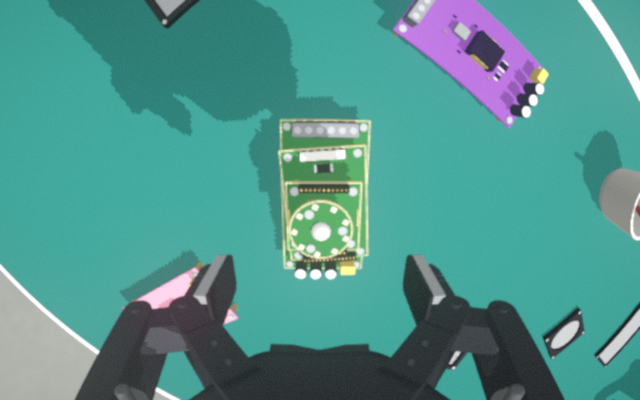

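The ring centre is at (321,231), midway between the fingers. I'll descend and close.

Call:
drive_tool --steps '[[[0.02,0.01,0.4,0,0,0,1],[0,0,0.4,0,0,0,1],[0,0,0.3,0,0,0,1],[0,0,0,0,0,0,1],[0,0,0,0,0,0,-1]]]'

```text
time: 5.85
eef_pos: [0.5681, -0.2178, 0.0559]
ee_rot: [-180.0, 0.0, -145.4]
contact_force: [-0.8, 0.1, 0.6]
gripper_width: 0.859
gripper_force: 0.0
```

Call:
drive_tool --steps '[[[0,0,0,0,0,0,-1],[0,0,0,0,0,0,-1],[0,0,0,0,0,0,-1],[0,0,0,0,0,0,-1],[0,0,0,0,0,0,-1]]]'

```text
time: 6.35
eef_pos: [0.5683, -0.2178, 0.0566]
ee_rot: [-179.9, 0.1, -145.4]
contact_force: [-1.2, 0.4, 5.1]
gripper_width: 0.413
gripper_force: 59.1
```

Call:
drive_tool --steps '[[[0,0,0,0,0,0,-1],[0,0,0,0,0,0,-1],[0,0,0,0,0,0,-1],[0,0,0,0,0,0,-1],[0,0,0,0,0,0,-1]]]'

```text
time: 6.85
eef_pos: [0.5684, -0.2178, 0.0566]
ee_rot: [-179.9, 0.1, -145.4]
contact_force: [-1.4, -0.2, 5.6]
gripper_width: 0.413
gripper_force: 59.2
```

```bash
python3 - <<'E'
from h import *
need(.5685,-.2177,.0565,-145.5)
c=cam('wrist','w3.png')
E
```

```text
p [ 0.5684 -0.2178  0.0566] rot [-1.7992e+02  7.0000e-02 -1.4537e+02] shift [-0. -0.  0.] turnz 0.02
```

View pics/w3.png

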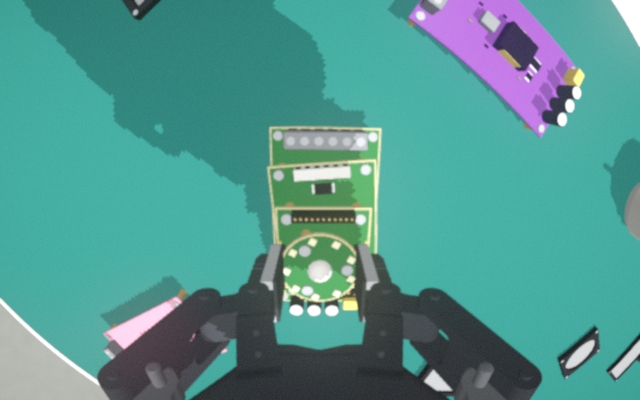

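The round board is gripped between the pads, with the lens at (320,270). I'll check the offset numerically and lift slowly.

Call:
drive_tool --steps '[[[0,0,-0.1,0,0,0,-1],[0,0,-0.2,0,0,0,-1],[0,0,-0.4,0,0,0,-1],[0,0,-0.6,0,0,0,-1],[0,0,-0.7,0,0,0,-1]]]'

```text
time: 7.4
eef_pos: [0.5671, -0.2175, 0.136]
ee_rot: [179.9, -0.1, -145.4]
contact_force: [1.1, -0.4, -0.0]
gripper_width: 0.413
gripper_force: 59.8
```

Call:
drive_tool --steps '[[[0,0,-0.7,0,0,0,-1],[0,0,-0.7,0,0,0,-1],[0,0,-0.6,0,0,0,-1],[0,0,0,0,0,0,-1],[0,0,0,0,0,0,-1]]]'

```text
time: 7.9
eef_pos: [0.5678, -0.2176, 0.2163]
ee_rot: [-180.0, 0.1, -145.4]
contact_force: [-0.7, 0.6, -1.3]
gripper_width: 0.412
gripper_force: 59.8
```

```bash
python3 - <<'E'
from h import *
o=manip.get_obs(); need(.5387,.1979,.2166,-145.5,o)
c=cam('wrist'); im=c['img']
hsv=cv2.cvtColor(im,cv2.COLOR_RGB2HSV)
# lens blob near the jaws
m=((hsv[:,:,1]<45)&(hsv[:,:,2]>150)).astype(np.uint8)
n,l,s,cc=cv2.connectedComponentsWithStats(m[240:310,270:370])
for i in range(1,n):
    if s[i,4]>60:
        p=cc[i]+[270,240]; Q=onz(c,[p],o['eef_pos'][2]-.0566+.072,True)[0]
        Rm=R.from_euler('xyz',o['ee_rot'],degrees=True).as_matrix()
        print(p,s[i],Q,'in tool mm',(Rm.T@(Q-o['eef_pos'])*1000).round(1))
cv2.imwrite('pics/w4.png',im[150:350,200:440,::-1].repeat(2,0).repeat(2,1))
E
```

```text
p [ 0.5678 -0.2176  0.2163] rot [-1.7995e+02  9.0000e-02 -1.4540e+02] shift [-5.3   8.96 -0.01] turnz 0.02
[304.32075472 250.67924528] [ 29   6  12  11 106] [ 0.56196471 -0.23040049  0.23166678] in tool mm [ 12.1  -7.3 -15.4]
[319.32579186 270.71719457] [ 38  20  24  23 442] [ 0.56715248 -0.21825441  0.23166678] in tool mm [  0.9  -0.2 -15.4]
[347.71212121 272.50757576] [ 71  25  14  17 132] [ 0.5602275  -0.20619093  0.23166678] in tool mm [ -0.2  13.6 -15.4]
[294.98461538 289.84615385] [17 45 17 14 65] [ 0.58377295 -0.22170016  0.23166678] in tool mm [-10.8 -12.5 -15.4]
[309.91772152 293.20886076] [ 31  45  23  17 158] [ 0.58117915 -0.21436128  0.23166678] in tool mm [-12.8  -5.  -15.4]
```

View pics/w4.png

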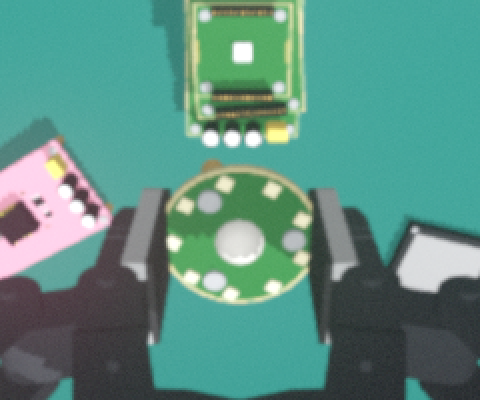

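The round board is held level, centred to within 1 mm in the tool. I'll hover over the round pallet and measure it.

Call:
drive_tool --steps '[[[-0.53,0.9,0,0,0,0,-1],[-0.53,0.9,0,0,0,0,-1],[-0.53,0.9,0,0,0,0,-1],[-0.53,0.9,0,0,0,0,-1],[-0.53,0.9,0,0,0,0,-1]]]'

```text
time: 8.45
eef_pos: [0.5517, -0.0079, 0.2143]
ee_rot: [180.0, -0.1, -145.4]
contact_force: [1.0, 0.3, 0.6]
gripper_width: 0.413
gripper_force: 59.8
```

Call:
drive_tool --steps '[[[-0.53,0.9,0,0,0,0,-1],[-0.53,0.9,0,0,0,0,-1],[-0.53,0.9,0,0,0,0,-1],[-0.53,0.9,0,0,0,0,-1],[-0.53,0.9,0,0,0,0,-1]]]'

```text
time: 8.95
eef_pos: [0.5368, 0.2005, 0.2143]
ee_rot: [180.0, -0.1, -145.4]
contact_force: [1.5, -0.4, 0.4]
gripper_width: 0.415
gripper_force: 59.8
```

Call:
drive_tool --steps '[[[0,0,0,0,0,0,-1],[0,0,0,0,0,0,-1],[0,0,0,0,0,0,-1],[0,0,0,0,0,0,-1],[0,0,0,0,0,0,-1]]]'

```text
time: 9.45
eef_pos: [0.5378, 0.1981, 0.2153]
ee_rot: [-180.0, -0.0, -145.5]
contact_force: [-0.1, -0.1, -0.4]
gripper_width: 0.412
gripper_force: 59.8
```

```bash
cat >> h.py <<'E'
def pallets(c,wr=True,z=.004,amin=300):
    "grey pocket floors: centre, size, angle (mm, deg)"
    hsv=cv2.cvtColor(c['img'],cv2.COLOR_RGB2HSV)
    g=((hsv[:,:,1]<40)&(hsv[:,:,2]>90)).astype(np.uint8)
    for k in cv2.findContours(g,cv2.RETR_EXTERNAL,cv2.CHAIN_APPROX_NONE)[0]:
        if cv2.contourArea(k)<amin: continue
        P=(onz(c,k[:,0],z,wr)[:,:2]*1000).astype(np.float32); r=cv2.minAreaRect(P)
        m=cv2.moments(P.reshape(-1,1,2)); print('px',k[:,0].mean(0).round(),np.round(r[0],1),np.round(r[1],1),round(r[2],1),'centroid',round(m['m10']/m['m00'],1),round(m['m01']/m['m00'],1))
E
python3 - <<'E'
from h import *
o=manip.get_obs(); print(o['eef_pos'],o['ee_rot'],o['joint_pos'])
c=cam('wrist','w5.png'); pallets(c)
E
```

```text
[0.53783891 0.19808009 0.21529087] [-1.79999646e+02 -6.85268427e-03 -1.45476168e+02] [ 3.97685945e+01  1.16636151e+01 -1.38091491e+01 -3.03803000e-04
 -6.45340921e+01 -9.52446323e+01]
px [213. 372.] [986.1 254.8] [ 42.3 248.3] 88.0 centroid 974.4 251.0
px [584. 374.] [ 506.  1551.2] [ 268.6 1479.2] 7.7 centroid 551.9 1408.1
px [319. 271.] [656.5 279.8] [35.5 31.1] 34.5 centroid 656.2 279.4
px [368. 267.] [614.5 332. ] [75.3 20.3] 46.3 centroid 616.0 332.0
px [272. 275.] [704.2 228.8] [104.6  25.2] 27.1 centroid 692.9 223.9
px [ 49. 323.] [1725.5 -199.5] [ 435.6 1637.9] 80.8 centroid 1484.6 -199.6
px [479. 212.] [461.4 418.7] [ 87.  152.2] 87.4 centroid 462.4 419.7
px [317. 166.] [539.7 196.4] [55.7 57.7] 34.5 centroid 539.7 196.3
px [150. 142.] [633.8  -1.5] [72.3 77.8] 17.4 centroid 634.7 -0.0
px [634.  64.] [ 62.4 519.5] [144.2  62.5] 34.3 centroid 66.2 530.1
px [572. 112.] [241.9 526. ] [587.5  21.6] 89.9 centroid 242.3 519.0
```

The round pallet is at (539.7, 196.3), pocket about 56.7 mm, which agrees with the top view within 2 mm. I'll lower the board.

Call:
drive_tool --steps '[[[-0.04,-0.06,0.4,0,0,0,-1],[0,0,0.9,0,0,0,-1],[0,0,0.9,0,0,0,-1],[0,0,0.9,0,0,0,-1],[0,0,0.8,0,0,0,-1]]]'

```text
time: 10.0
eef_pos: [0.5403, 0.1973, 0.058]
ee_rot: [180.0, -0.0, -145.5]
contact_force: [0.1, -1.1, -0.7]
gripper_width: 0.408
gripper_force: 59.8
```

Call:
drive_tool --steps '[[[0,0,0.5,0,0,0,-1],[0,0,0.3,0,0,0,-1],[0,0,0.2,0,0,0,-1],[0,0,0,0,0,0,-1],[0,0,0,0,0,0,-1]]]'

```text
time: 10.5
eef_pos: [0.5411, 0.1983, 0.0202]
ee_rot: [-180.0, 0.1, -145.4]
contact_force: [0.0, 0.5, -0.2]
gripper_width: 0.411
gripper_force: 59.8
```

Call:
drive_tool --steps '[[[0,0,0.05,0,0,0,-1],[0,0,0.05,0,0,0,-1],[0,0,0.05,0,0,0,-1],[0,0,0.05,0,0,0,-1],[0,0,0,0,0,0,-1]]]'

```text
time: 11.0
eef_pos: [0.5402, 0.1979, 0.011]
ee_rot: [180.0, -0.0, -145.4]
contact_force: [-0.0, 0.9, 0.1]
gripper_width: 0.415
gripper_force: 59.8
```

```bash
python3 - <<'E'
from h import *
need(.5403,.197,.0095,-145.5); print(manip.get_obs()['contact_force'])
E
```

```text
p [0.5402 0.1979 0.011 ] rot [ 1.800e+02 -3.000e-02 -1.454e+02] shift [ 0.01 -0.02  0.04] turnz 0.02
[-0.03968682  0.91462909  0.14007089]
```

Call:
drive_tool --steps '[[[0.01,-0.02,0.012,0,0,0,-1],[0,0,0.012,0,0,0,-1],[0,0,0.012,0,0,0,-1],[0,0,0,0,0,0,-1],[0,0,0,0,0,0,-1]]]'

```text
time: 11.5
eef_pos: [0.5406, 0.1971, 0.0099]
ee_rot: [180.0, 0.0, -145.4]
contact_force: [0.2, -0.9, -0.6]
gripper_width: 0.415
gripper_force: 59.8
```

Call:
drive_tool --steps '[[[0,0,0.01,0,0,0,-1],[0,0,0.01,0,0,0,-1],[0,0,0,0,0,0,-1],[0,0,0,0,0,0,-1],[0,0,0,0,0,0,-1]]]'

```text
time: 12.0
eef_pos: [0.5406, 0.1972, 0.0097]
ee_rot: [-180.0, 0.0, -145.4]
contact_force: [-1.4, -0.3, 6.7]
gripper_width: 0.412
gripper_force: 60.1
```

Contact at 6.7 N, so the feet are down. I'll release and rise.

Call:
drive_tool --steps '[[[0,0,0,0,0,0,0.3],[0,0,0,0,0,0,0.3],[0,0,0,0,0,0,0.3],[0,0,0,0,0,0,0.3],[0,0,0,0,0,0,0.3]]]'

```text
time: 12.5
eef_pos: [0.5405, 0.1971, 0.009]
ee_rot: [-180.0, -0.0, -145.4]
contact_force: [-0.1, -0.5, -0.3]
gripper_width: 0.652
gripper_force: 0.0
```

Call:
drive_tool --steps '[[[0,0,-0.3,0,0,0,0.3],[0,0,-0.6,0,0,0,0.5],[0,0,-1,0,0,0,1],[0,0,-1,0,0,0,1],[0,0,-1,0,0,0,1]]]'

```text
time: 13.0
eef_pos: [0.5404, 0.1969, 0.1676]
ee_rot: [-180.0, 0.0, -145.4]
contact_force: [0.1, 0.6, -0.0]
gripper_width: 1.002
gripper_force: 0.0
```

Call:
drive_tool --steps '[[[0,0,-1,0,0,0,1],[0,0,-0.3,0,0,0,1],[0,0,0,0,0,0,1],[0,0,0,0,0,0,1],[0,0,0,0,0,0,1]]]'

```text
time: 13.5
eef_pos: [0.5398, 0.1967, 0.2158]
ee_rot: [180.0, -0.1, -145.4]
contact_force: [0.4, -0.4, 0.0]
gripper_width: 1.002
gripper_force: 0.0
```

```bash
cat >> h.py <<'E'
def ring(c,z,box,lo,hi,wr=True):
    "white/pale blob in box"
    x0,y0,x1,y1=box; hsv=cv2.cvtColor(c['img'],cv2.COLOR_RGB2HSV)[y0:y1,x0:x1]
    m=cv2.inRange(hsv,np.array(lo),np.array(hi)); n,l,s,cc=cv2.connectedComponentsWithStats(m)
    for i in range(1,n):
        if s[i,4]>25: p=cc[i]+[x0,y0]; print(p.round(1),s[i][2:],(onz(c,[p],z,wr)[0]*1000).round(1))
E
python3 - <<'E'
from h import *
need(.5663,-.2166,.2,-145.5)
c=cam('wrist','w6.png'); im=c['img']
ring(c,.025,(270,110,370,230),(30,25,110),(110,255,255))
ring(c,.027,(270,110,370,230),(0,0,200),(180,40,255))
cv2.imwrite('pics/w6c.png',cv2.resize(im[110:230,260:380,::-1],None,fx=4,fy=4,interpolation=cv2.INTER_CUBIC))
E
```

```text
p [0.5398 0.1967 0.2158] rot [ 1.7999e+02 -1.2000e-01 -1.4540e+02] shift [ 5.32 -8.88  0.41] turnz 0.02
[319.7 171. ] [ 100  120 8726] [540.3 197.2  25. ]
[318.9 171.2] [ 36  36 884] [540.9 196.6  25. ]
[333.  160.5] [ 22  39 310] [521.8 202.2  27. ]
[312.2 160.5] [12  9 44] [534.7 183.5  27. ]
[319.6 171.7] [10 10 84] [540.5 197.3  27. ]
[307.6 179. ] [20 18 89] [555. 191.  27.]
```

View pics/w6c.png

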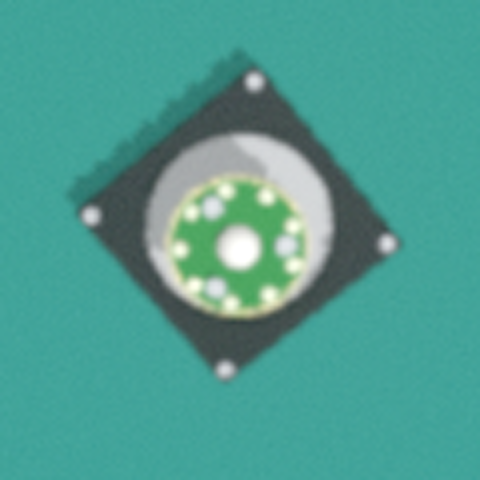

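The round board sits in its pocket, lens at (540.5, 197.3), about 1 mm from centre. Next is the radio board.

Call:
drive_tool --steps '[[[0.53,-0.89,0,0,0,0,1],[0.53,-0.89,0,0,0,0,1],[0.53,-0.89,0,0,0,0,1],[0.53,-0.89,0,0,0,0,1],[0.53,-0.89,0,0,0,0,1]]]'

```text
time: 14.05
eef_pos: [0.5538, -0.0112, 0.216]
ee_rot: [180.0, -0.1, -145.4]
contact_force: [0.7, 1.1, -0.7]
gripper_width: 1.003
gripper_force: 0.0
```

Call:
drive_tool --steps '[[[0.53,-0.89,0,0,0,0,1],[0.53,-0.89,0,0,0,0,1],[0.53,-0.89,0,0,0,0,1],[0.53,-0.89,0,0,0,0,1],[0.53,-0.89,0,0,0,0,1]]]'

```text
time: 14.55
eef_pos: [0.5677, -0.2179, 0.2158]
ee_rot: [179.9, -0.1, -145.4]
contact_force: [0.7, 0.7, -0.6]
gripper_width: 1.001
gripper_force: 0.0
```

Call:
drive_tool --steps '[[[0,0,0,0,0,0,1],[0,0,0,0,0,0,1],[0,0,0,0,0,0,1],[0,0,0,0,0,0,1],[0,0,0,0,0,0,1]]]'

```text
time: 15.05
eef_pos: [0.5684, -0.2153, 0.2172]
ee_rot: [-180.0, 0.0, -145.3]
contact_force: [-0.2, -0.1, 0.4]
gripper_width: 1.0
gripper_force: 0.0
```

```bash
python3 - <<'E'
from h import *
need(.5663,-.2166,.0395,-145.7)
c=cam('wrist','w7.png'); im=c['img']
cv2.imwrite('pics/w7c.png',cv2.resize(im[105:225,275:360,::-1],(425,600),interpolation=cv2.INTER_CUBIC))
E
```

```text
p [ 0.5684 -0.2153  0.2172] rot [-1.8000e+02  1.0000e-02 -1.4531e+02] shift [0.06 0.   4.44] turnz 0.07
```

View pics/w7c.png

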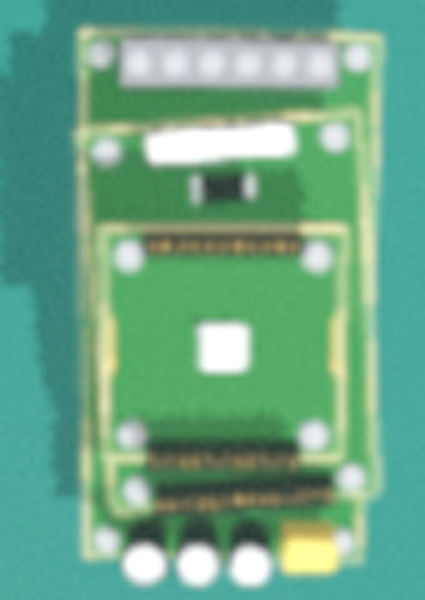

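```bash
python3 - <<'E'
from h import *
c=manip.read_camera('wrist')
def W(pts,z): return onz(c,(np.array(pts,float)+.5)/5-.5+[275,105],z,True)[:,:2]*1000
for n,P,z in [('radio',[(98,228),(348,226),(346,460),(103,459)],.051),('control',[(75,132),(360,110),(378,490),(112,512)],.034),('power',[(80,28),(383,35),(362,560),(82,558)],.017)]:
    Q=W(P,z); d=Q-np.roll(Q,-1,0); print(n,Q.round(1).tolist(),'ctr',Q.mean(0).round(1),'len',np.hypot(*d.T).round(1),'ang',np.degrees(np.arctan2(d[:,1],d[:,0])).round(1))
    m=Q.mean(0)/1000
need(.566,-.2165,.0385,-145.7)
E
```

```text
radio [[560.9, -251.9], [531.7, -210.4], [572.5, -181.3], [601.6, -223.7]] ctr [ 566.7 -216.8] len [50.7 50.1 51.4 49.5] ang [ -54.8 -144.5  124.5   34.7]
control [[549.7, -266.9], [511.6, -220.1], [578.1, -166.7], [616.6, -213.0]] ctr [ 564.  -216.7] len [60.3 85.2 60.2 85.8] ang [ -50.8 -141.2  129.8   38.9]
power [[532.3, -279.2], [495.5, -223.5], [598.7, -154.2], [636.6, -209.9]] ctr [ 565.8 -216.7] len [ 66.7 124.2  67.4 125.2] ang [ -56.6 -146.1  124.3   33.6]
p [ 0.5684 -0.2155  0.2172] rot [-1.7999e+02  1.0000e-02 -1.4533e+02] shift [0.06 0.01 4.47] turnz 0.06
```

Call:
drive_tool --steps '[[[0.05,0,0.5,0,0,0,1],[0,0,0.9,0,0,0,1],[0,0,0.9,0,0,0,1],[0,0,0.8,0,0,0,1],[0,0,0.5,0,0,0,1]]]'

```text
time: 15.65
eef_pos: [0.5654, -0.2168, 0.0707]
ee_rot: [179.9, -0.1, -145.4]
contact_force: [-0.5, 0.2, -0.4]
gripper_width: 0.999
gripper_force: 0.0
```

Call:
drive_tool --steps '[[[0,0,0.4,0,0,0,1],[0,0,0.3,0,0,0,1],[0,0,0.17,0,0,0,1],[0,0,0,0,0,0,1],[0,0,0,0,0,0,1]]]'

```text
time: 16.15
eef_pos: [0.5671, -0.2175, 0.0389]
ee_rot: [-180.0, 0.0, -145.4]
contact_force: [-0.2, 0.3, 0.7]
gripper_width: 0.995
gripper_force: 0.0
```

```bash
python3 - <<'E'
from h import *
need(.5666,-.2167,.0385,-145.4)
E
```

```text
p [ 0.5671 -0.2175  0.0389] rot [-1.7996e+02  4.0000e-02 -1.4538e+02] shift [-0.    0.02  0.01] turnz 0.0
```

Call:
drive_tool --steps '[[[0,0.02,0,0,0,0,-1],[0,0,0,0,0,0,-1],[0,0,0,0,0,0,-1],[0,0,0,0,0,0,-1],[0,0,0,0,0,0,-1]]]'

```text
time: 16.65
eef_pos: [0.5665, -0.2168, 0.0394]
ee_rot: [-179.9, 0.0, -145.4]
contact_force: [-2.3, 0.6, 7.3]
gripper_width: 0.554
gripper_force: 60.4
```

Call:
drive_tool --steps '[[[0,0,0,0,0,0,-1],[0,0,0,0,0,0,-1],[0,0,-0.1,0,0,0,-1],[0,0,-0.2,0,0,0,-1],[0,0,-0.4,0,0,0,-1]]]'

```text
time: 17.15
eef_pos: [0.5653, -0.2167, 0.066]
ee_rot: [179.9, -0.1, -145.4]
contact_force: [0.2, 0.8, 0.0]
gripper_width: 0.55
gripper_force: 61.5
```

Call:
drive_tool --steps '[[[0,0,-0.8,0,0,0,-1],[0,0,-0.9,0,0,0,-1],[0,0,-0.9,0,0,0,-1],[0,0,-0.9,0,0,0,-1],[0,0,-0.3,0,0,0,-1]]]'

```text
time: 17.65
eef_pos: [0.5677, -0.2173, 0.2234]
ee_rot: [-179.7, 0.3, -145.4]
contact_force: [0.2, -0.0, 0.6]
gripper_width: 0.549
gripper_force: 61.6
```

```bash
python3 - <<'E'
from h import *
need(.6334,-.0004,.2166,-162.5)
c=cam('wrist','w8.png')
pallets(c)
E
```

```text
p [ 0.5677 -0.2173  0.2234] rot [-179.72    0.26 -145.37] shift [-4.43  3.53  0.17] turnz 2.86
px [615. 382.] [ 518.7 1357.3] [ 242.1 1099.5] 7.4 centroid 567.7 1231.4
px [204. 376.] [1062.1 -164.2] [ 56.5 234.8] 90.0 centroid 1045.9 -169.6
px [205. 332.] [ 914.2 -217.1] [47.3 59. ] 65.3 centroid 912.0 -217.3
px [529. 291.] [540.9 205.7] [68.2 59.5] 80.4 centroid 538.2 196.7
px [592. 299.] [460.7 424.8] [ 93.3 150.1] 87.6 centroid 462.1 423.3
px [319. 270.] [ 691.  -133.5] [29.7 26.5] 34.9 centroid 691.6 -133.1
px [424. 277.] [6.246e+02 4.000e-01] [54.7 78.7] 16.7 centroid 621.4 1.6
px [381. 269.] [640.7 -61.5] [81.1 22.8] 50.0 centroid 642.4 -60.7
px [256. 268.] [ 741.5 -208.9] [83.4 27.8] 18.2 centroid 743.2 -205.6
px [215. 255.] [ 764.6 -271. ] [ 64.3 106.2] 66.0 centroid 765.6 -271.9
px [190. 251.] [ 772.1 -301.6] [159.8  62. ] 3.7 centroid 827.2 -296.5
px [ 48. 311.] [1806.8 -643.2] [ 440.1 1808.3] 80.9 centroid 1546.9 -630.6
px [570. 172.] [344.6 103.7] [ 86.1 137.4] 11.0 centroid 347.9 107.9
px [322. 117.] [ 520.  -247.5] [13. 64.] 34.8 centroid 520.6 -247.6
px [390.  30.] [ 387.3 -244. ] [54.3 11. ] 1.4 centroid 388.0 -244.0
px [582. 100.] [242.1  97. ] [507.6  21.8] 90.0 centroid 242.5 91.5
px [225.  10.] [ 486.4 -416.4] [ 51.6 110. ] 27.1 centroid 480.4 -422.1
```

View pics/w8.png

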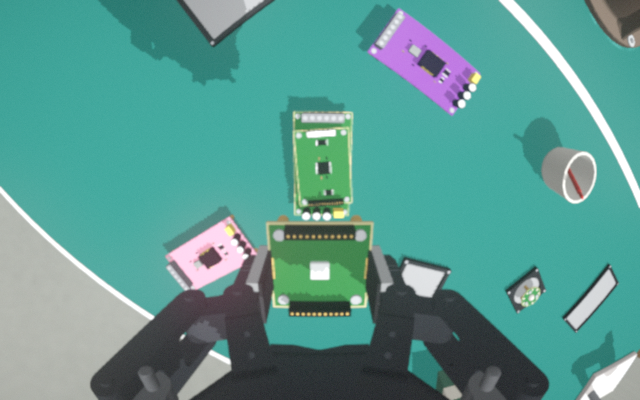

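The radio board is held level, chip at (319,270), and the control board is undisturbed. I'll move over the radio pallet.

Call:
drive_tool --steps '[[[-0.74,0.59,0,0,0,0,-1],[-0.74,0.59,0,0,0,0,-1],[-0.74,0.59,0,0,0,0,-1],[-0.74,0.59,0,0,0,0,-1],[-0.74,0.59,0,0,0,0,-1]]]'

```text
time: 18.2
eef_pos: [0.6206, -0.0342, 0.2174]
ee_rot: [180.0, -0.1, -145.4]
contact_force: [1.2, -1.5, 0.2]
gripper_width: 0.556
gripper_force: 61.6
```

Call:
drive_tool --steps '[[[-0.74,0.59,0,0,0,0,-1],[0,0,0,0,0,0.7,-1],[0,0,0,0,0,0.7,-1],[0,0,0,0,0,0.7,-1],[0,0,0,0,0,0.75,-1]]]'

```text
time: 18.7
eef_pos: [0.6313, 0.0008, 0.2172]
ee_rot: [180.0, -0.1, -162.7]
contact_force: [0.2, -0.5, -0.2]
gripper_width: 0.549
gripper_force: 61.6
```

Call:
drive_tool --steps '[[[0,0,0,0,0,0,-1],[0,0,0,0,0,0,-1],[0,0,0,0,0,0,-1],[0,0,0,0,0,0,-1],[0,0,0,0,0,0,-1]]]'

```text
time: 19.2
eef_pos: [0.6318, 0.0006, 0.2182]
ee_rot: [180.0, -0.0, -162.5]
contact_force: [0.1, 0.2, 0.5]
gripper_width: 0.551
gripper_force: 61.6
```

```bash
python3 - <<'E'
from h import *
o=manip.get_obs(); need(.6334,-.0004,.2166,-162.5,o)
c=cam('wrist','w9.png'); im=c['img']
pallets(c,amin=800)
hsv=cv2.cvtColor(im,cv2.COLOR_RGB2HSV)
m=((hsv[:,:,1]<45)&(hsv[:,:,2]>150)).astype(np.uint8)[240:310,270:370]
n,l,s,cc=cv2.connectedComponentsWithStats(m); i=1+np.argmax(s[1:,4])
Rm=R.from_euler('xyz',o['ee_rot'],degrees=True).as_matrix()
T=lambda p,dz:(Rm.T@(onz(c,[p],o['eef_pos'][2]+dz,True)[0]-o['eef_pos'])*1000).round(1)
print(cc[i]+[270,240],s[i],'chip',T(cc[i]+[270,240],.0125))
# board corners in tool frame: yellow-green laminate contour
g=cv2.inRange(hsv,np.array((28,60,60)),np.array((75,255,255)))[200:330,250:390]
k=max(cv2.findContours(g,cv2.RETR_EXTERNAL,cv2.CHAIN_APPROX_NONE)[0],key=cv2.contourArea)[:,0]+[250,200]
P=np.array([T(p,.0123) for p in k])[:,:2].astype(np.float32); print(cv2.minAreaRect(P),len(k))
E
```

```text
p [6.318e-01 6.000e-04 2.182e-01] rot [ 180.     -0.   -162.46] shift [-0.03 -0.04  0.04] turnz 0.01
px [207. 370.] [1084.   -84.4] [ 55.  272.4] 72.9 centroid 1076.7 -88.6
px [599. 377.] [ 984.1 1381.6] [1374.8  323.8] 80.6 centroid 1028.0 1276.5
px [ 54. 326.] [1631.3 -727.6] [ 405.9 1711.5] 63.2 centroid 1434.5 -663.4
px [111. 195.] [ 759.9 -279.4] [ 63.9 114.1] 64.8 centroid 763.8 -280.3
px [318. 170.] [635.4   1.2] [77.4 76.9] 17.6 centroid 633.6 1.4
px [491. 148.] [539.5 199.2] [68.5 67.4] 74.2 centroid 544.2 194.9
px [597. 153.] [461.  424.3] [ 95.2 151.7] 87.0 centroid 461.8 421.2
[319.2722372  270.08894879] [ 39  21  21  19 371] chip [ -0.7  -0.1 -12.5]
((-0.018678665161132812, 0.24602699279785156), (49.1833610534668, 49.91205596923828), 0.6919443011283875) 467
```

```bash
cat >> h.py <<'E'
def floor(c,box,z=.004,thr=150,smax=50,wr=True):
    x0,y0,x1,y1=box; hsv=cv2.cvtColor(c['img'],cv2.COLOR_RGB2HSV)[y0:y1,x0:x1]
    g=((hsv[:,:,1]<smax)&(hsv[:,:,2]>thr)).astype(np.uint8); g=cv2.morphologyEx(g,cv2.MORPH_OPEN,np.ones((5,5),np.uint8))
    for k in cv2.findContours(g,cv2.RETR_EXTERNAL,cv2.CHAIN_APPROX_NONE)[0]:
        if cv2.contourArea(k)<300: continue
        P=(onz(c,k[:,0]+[x0,y0],z,wr)[:,:2]*1000).astype(np.float32); print('floor thr',thr,cv2.contourArea(k),[np.round(v,1) for v in cv2.minAreaRect(P)])
E
python3 - <<'E'
from h import *
c=cam('wrist'); print(c['img'][140:202:3,318].mean(1).round())
for t in (90,120,140): floor(c,(260,110,380,230),thr=t)
E
```

```text
[143. 224. 224. 225. 225. 225. 225. 226. 224. 224. 224. 225. 224. 225.
 224. 225. 224. 225. 143.  87. 121.]
floor thr 90 3363.5 [array([635.4,   1.2]), array([77.4, 76.1]), np.float64(17.6)]
floor thr 120 2974.0 [array([634.7,   0.9]), array([66.2, 66.8]), np.float64(17.5)]
floor thr 140 2922.5 [array([634.7,   0.8]), array([66.1, 65.9]), np.float64(17.6)]
```

The radio pocket is at (634.7, 0.8), 66 × 66 mm, yaw 17.6°. I'll lower the board.

Call:
drive_tool --steps '[[[-0.07,-0.02,0.5,0,0,0,-1],[0,0,0.9,0,0,0,-1],[0,0,0.9,0,0,0,-1],[0,0,0.9,0,0,0,-1],[0,0,0.8,0,0,0,-1]]]'

```text
time: 19.8
eef_pos: [0.6345, 0.0006, 0.0567]
ee_rot: [180.0, -0.0, -162.5]
contact_force: [-0.3, -0.3, 0.3]
gripper_width: 0.552
gripper_force: 61.6
```

Call:
drive_tool --steps '[[[0,0,0.5,0,0,0,-1],[0,0,0.3,0,0,0,-1],[0,0,0.2,0,0,0,-1],[0,0,0,0,0,0,-1],[0,0,0,0,0,0,-1]]]'

```text
time: 20.3
eef_pos: [0.6355, 0.0009, 0.0192]
ee_rot: [-180.0, 0.1, -162.5]
contact_force: [1.4, 0.2, 0.0]
gripper_width: 0.552
gripper_force: 61.6
```

Call:
drive_tool --steps '[[[0,0,0.05,0,0,0,-1],[0,0,0.05,0,0,0,-1],[0,0,0.05,0,0,0,-1],[0,0,0.04,0,0,0,-1],[0,0,0,0,0,0,-1]]]'

```text
time: 20.8
eef_pos: [0.6347, 0.0007, 0.0105]
ee_rot: [180.0, -0.0, -162.5]
contact_force: [0.5, -0.3, -0.5]
gripper_width: 0.546
gripper_force: 61.6
```

```bash
python3 - <<'E'
from h import *
need(.6347,.0008,.0087,-162.4); print(manip.get_obs()['contact_force'])
E
```

```text
p [0.6347 0.0007 0.0105] rot [ 1.800e+02 -2.000e-02 -1.625e+02] shift [-0.    0.    0.04] turnz -0.02
[ 0.5126366  -0.29575511 -0.53147266]
```

Call:
drive_tool --steps '[[[0,0,0.012,0,0,0,-1],[0,0,0.012,0,0,0,-1],[0,0,0,0,0,0,-1],[0,0,0,0,0,0,-1],[0,0,0,0,0,0,-1]]]'

```text
time: 21.3
eef_pos: [0.6348, 0.0007, 0.0097]
ee_rot: [-180.0, 0.0, -162.5]
contact_force: [0.8, -0.0, -0.4]
gripper_width: 0.551
gripper_force: 61.6
```

Call:
drive_tool --steps '[[[0,0,0.012,0,0,0,-1],[0,0,0.008,0,0,0,-1],[0,0,0,0,0,0,-1],[0,0,0,0,0,0,-1],[0,0,0,0,0,0,-1]]]'

```text
time: 21.8
eef_pos: [0.6349, 0.0007, 0.0096]
ee_rot: [-180.0, 0.0, -162.5]
contact_force: [-1.9, 0.2, 5.7]
gripper_width: 0.55
gripper_force: 62.0
```

Call:
drive_tool --steps '[[[0,0,0,0,0,0,0.5],[0,0,0,0,0,0,0.5],[0,0,0,0,0,0,0.5],[0,0,0,0,0,0,0.5],[0,0,0,0,0,0,0.5]]]'

```text
time: 22.3
eef_pos: [0.6348, 0.0007, 0.0088]
ee_rot: [180.0, -0.0, -162.5]
contact_force: [-0.1, 0.6, 0.2]
gripper_width: 0.751
gripper_force: 0.0
```

Call:
drive_tool --steps '[[[0,0,-0.3,0,0,0,0.5],[0,0,-0.6,0,0,0,0.8],[0,0,-1,0,0,0,1],[0,0,-1,0,0,0,1],[0,0,-1,0,0,0,1]]]'

```text
time: 22.8
eef_pos: [0.6346, 0.0006, 0.1675]
ee_rot: [-180.0, 0.0, -162.5]
contact_force: [0.8, -0.3, -0.2]
gripper_width: 0.999
gripper_force: 0.0
```

Call:
drive_tool --steps '[[[0,0,-1,0,0,0,1],[0,0,-0.3,0,0,0,1],[0,0,0,0,0,0,1],[0,0,0,0,0,0,1],[0,0,0,0,0,0,1]]]'

```text
time: 23.3
eef_pos: [0.634, 0.0006, 0.2156]
ee_rot: [180.0, -0.1, -162.5]
contact_force: [1.2, -0.6, -0.9]
gripper_width: 1.003
gripper_force: 0.0
```

```bash
cat >> h.py <<'E'
def board(c,box,z,lo=(28,70,60),hi=(75,255,255),wr=True):
    "green laminate with pale rim: rectangle in mm"
    x0,y0,x1,y1=box; g=cv2.inRange(cv2.cvtColor(c['img'],cv2.COLOR_RGB2HSV)[y0:y1,x0:x1],np.array(lo),np.array(hi))
    for k in cv2.findContours(g,cv2.RETR_EXTERNAL,cv2.CHAIN_APPROX_NONE)[0]:
        if cv2.contourArea(k)<400: continue
        P=(onz(c,k[:,0]+[x0,y0],z,wr)[:,:2]*1000).astype(np.float32); print('board',cv2.contourArea(k),[np.round(v,1) for v in cv2.minAreaRect(P)])
E
python3 - <<'E'
from h import *
c=cam('wrist','w10.png')
board(c,(260,110,380,230),.021); floor(c,(260,110,380,230),thr=130)
board(c,(260,110,380,230),.021,(20,40,60))
ring(c,.0215,(300,150,340,190),(0,0,180),(180,40,255))
need(.564,-.2163,.2166,-141.7)
E
```

```text
board 1288.5 [array([6.366e+02, 6.000e-01]), array([40.7, 46.6]), np.float64(17.5)]
floor thr 130 945.5 [array([634.9,   0.9]), array([64.4, 66. ]), np.float64(17.5)]
board 1839.5 [array([636.8,   0.7]), array([52.4, 48.9]), np.float64(17.5)]
[319. 171.] [ 9  9 81] [635.6   0.7  21.5]
p [6.341e-01 6.000e-04 2.155e-01] rot [ 1.7999e+02 -1.4000e-01 -1.6250e+02] shift [ 3.3  -4.64 -0.02] turnz -3.47
```

The radio board is centred within about 1 mm at yaw 17.5°. Next is the control board.

Call:
drive_tool --steps '[[[0.55,-0.77,0,0,0,0,1],[0.55,-0.77,0,0,0,0,1],[0.55,-0.77,0,0,0,0,1],[0.55,-0.77,0,0,0,0,1],[0.55,-0.77,0,0,0,0,1]]]'

```text
time: 23.85
eef_pos: [0.5751, -0.1805, 0.2157]
ee_rot: [180.0, -0.1, -162.5]
contact_force: [1.0, 0.4, 0.3]
gripper_width: 0.999
gripper_force: 0.0
```

Call:
drive_tool --steps '[[[0.55,-0.77,0,0,0,0,1],[0,0,0,0,0,-0.87,1],[0,0,0,0,0,-0.87,1],[0,0,0,0,0,-0.87,1],[0,0,0,0,0,-0.87,1]]]'

```text
time: 24.35
eef_pos: [0.5639, -0.2154, 0.2156]
ee_rot: [179.9, -0.1, -141.4]
contact_force: [-0.3, -0.4, 0.4]
gripper_width: 1.002
gripper_force: 0.0
```

Call:
drive_tool --steps '[[[0,0,0,0,0,0,1],[0,0,0,0,0,0,1],[0,0,0,0,0,0,1],[0,0,0,0,0,0,1],[0,0,0,0,0,0,1]]]'

```text
time: 24.85
eef_pos: [0.5645, -0.2152, 0.2168]
ee_rot: [180.0, -0.0, -141.7]
contact_force: [-1.0, -0.1, -0.4]
gripper_width: 0.998
gripper_force: 0.0
```

```bash
python3 - <<'E'
from h import *
need(.564,-.2163,.2166,-141.7)
c=cam('wrist','w11.png'); im=c['img']
cv2.imwrite('pics/w11c.png',cv2.resize(im[105:225,275:360,::-1],(425,600),interpolation=cv2.INTER_CUBIC))
E
```

```text
p [ 0.5645 -0.2152  0.2168] rot [ 180.     -0.   -141.65] shift [ 0.03 -0.01  0.01] turnz 0.01
```

View pics/w11c.png

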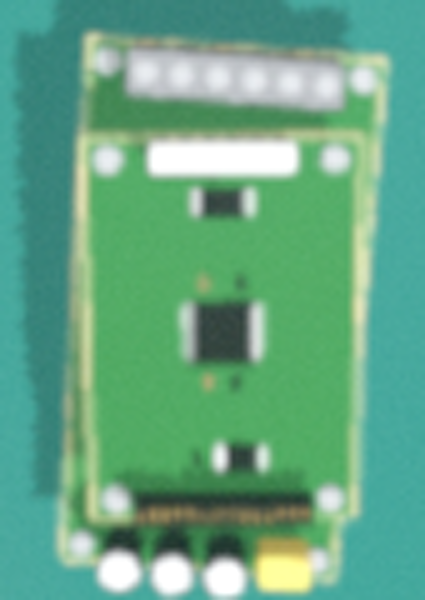

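```bash
python3 - <<'E'
from h import *
c=manip.read_camera('wrist')
def W(pts,z): return onz(c,(np.array(pts,float)+.5)/5-.5+[275,105],z,True)[:,:2]*1000
for n,P,z in [('control',[(78,137),(367,133),(355,518),(92,518)],.034),('power',[(88,35),(387,57),(335,580),(62,562)],.017)]:
    Q=W(P,z); d=Q-np.roll(Q,-1,0); print(n,Q.round(1).tolist(),'ctr',Q.mean(0).round(1),'len',np.hypot(*d.T).round(1),'ang',np.degrees(np.arctan2(d[:,1],d[:,0])).round(1))
need(.5645,-.2162,.0195,-141.7)
E
```

```text
control [[549.5, -266.7], [511.0, -219.3], [579.3, -165.9], [616.2, -212.5]] ctr [ 564.  -216.1] len [61.  86.8 59.5 85.9] ang [ -50.8 -142.   128.4   39.1]
power [[532.6, -278.8], [495.5, -224.3], [598.7, -154.1], [635.9, -208.6]] ctr [ 565.7 -216.5] len [ 66.  124.7  66.  124.9] ang [ -55.8 -145.8  124.4   34.2]
p [ 0.5645 -0.2152  0.2169] rot [-180.     -0.   -141.64] shift [ 0.02 -0.02  4.94] turnz 0.01
```

Call:
drive_tool --steps '[[[0.02,-0.01,0.5,0,0,0,1],[0,0,0.9,0,0,0,1],[0,0,0.9,0,0,0,1],[0,0,0.9,0,0,0,1],[0,0,0.8,0,0,0,1]]]'

```text
time: 25.45
eef_pos: [0.5638, -0.216, 0.0554]
ee_rot: [180.0, -0.0, -141.6]
contact_force: [0.7, 0.2, -0.5]
gripper_width: 0.999
gripper_force: 0.0
```

Call:
drive_tool --steps '[[[0,0,0.5,0,0,0,1],[0,0,0.3,0,0,0,1],[0,0,0.14,0,0,0,1],[0,0,0,0,0,0,1],[0,0,0,0,0,0,1]]]'

```text
time: 25.95
eef_pos: [0.565, -0.2162, 0.0204]
ee_rot: [-179.9, 0.1, -141.6]
contact_force: [-0.1, 0.1, -0.4]
gripper_width: 0.999
gripper_force: 0.0
```

Call:
drive_tool --steps '[[[0,0,0,0,0,-0.05,1],[0,0,0,0,0,0,-1],[0,0,0,0,0,0,-1],[0,0,0,0,0,0,-1],[0,0,0,0,0,0,-1]]]'

```text
time: 26.45
eef_pos: [0.5645, -0.2161, 0.0206]
ee_rot: [-179.9, 0.0, -141.3]
contact_force: [-2.2, 0.9, 9.2]
gripper_width: 0.666
gripper_force: 61.8
```

Call:
drive_tool --steps '[[[0,0,0,0,0,0,-1],[0,0,0,0,0,0,-1],[0,0,0,0,0,0,-1],[0,0,0,0,0,0,-1],[0,0,0,0,0,0,-1]]]'

```text
time: 26.95
eef_pos: [0.5645, -0.2161, 0.0206]
ee_rot: [-179.9, 0.0, -141.3]
contact_force: [-2.1, 1.9, 8.7]
gripper_width: 0.668
gripper_force: 61.8
```

Call:
drive_tool --steps '[[[0,0,-0.05,0,0,0,-1],[0,0,-0.1,0,0,0,-1],[0,0,-0.2,0,0,0,-1],[0,0,-0.4,0,0,0,-1],[0,0,-0.7,0,0,0,-1]]]'

```text
time: 27.45
eef_pos: [0.5628, -0.2159, 0.0766]
ee_rot: [179.9, -0.1, -141.3]
contact_force: [0.4, 1.5, -0.3]
gripper_width: 0.666
gripper_force: 63.8
```

Call:
drive_tool --steps '[[[0,0,-0.9,0,0,0,-1],[0,0,-0.9,0,0,0,-1],[0,0,-0.9,0,0,0,-1],[0,0,-0.7,0,0,0,-1],[0,0,0,0,0,0,-1]]]'

```text
time: 27.95
eef_pos: [0.5663, -0.2166, 0.2189]
ee_rot: [-179.6, 0.3, -141.3]
contact_force: [-0.3, -0.3, -0.3]
gripper_width: 0.665
gripper_force: 63.8
```

```bash
python3 - <<'E'
from h import *
o=manip.get_obs(); need(.4516,-.4249,.2166,160.5,o)
c=cam('wrist','w12.png')
board(c,(250,100,390,335),o['eef_pos'][2]+.0137)
board(c,(250,100,390,225),.017); board(c,(250,100,390,225),.017,(20,40,60))
E
```

```text
p [ 0.5663 -0.2166  0.2189] rot [-179.64    0.3  -141.28] shift [ 5.49 -2.27  0.04] turnz 9.7
board 14604.5 [array([ 566.1, -217. ]), array([84.3, 58.7]), np.float64(38.9)]
board 2918.5 [array([ 520.4, -251.9]), array([28.9, 24.5]), np.float64(34.6)]
board 3088.0 [array([ 605. , -187.6]), array([ 46.6, 154.6]), np.float64(38.9)]
board 2918.5 [array([ 552.7, -224.8]), array([77.1, 65.4]), np.float64(34.6)]
board 9071.0 [array([ 570.1, -216. ]), array([136.9, 161.5]), np.float64(38.9)]
```

View pics/w12.png

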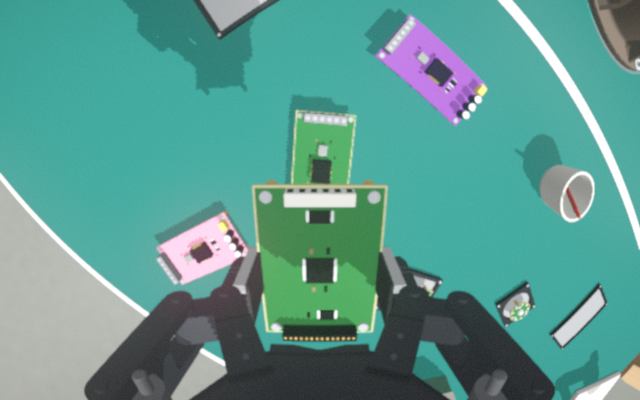

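The control board is held centred and level, and the power board stands bare behind it. I'll move to a hover 60 mm short of the control pallet so the board doesn't hide it.

Call:
drive_tool --steps '[[[0.94,-0.71,0,0,0,0,-1],[0.94,-0.71,0,0,0,0,-1],[0.94,-0.71,0,0,0,0,-1],[0.94,-0.71,0,0,0,0,-1],[0.94,-0.71,0,0,0,0,-1]]]'

```text
time: 28.5
eef_pos: [0.505, -0.4457, 0.2123]
ee_rot: [179.9, -0.0, -141.3]
contact_force: [1.5, 0.7, -0.2]
gripper_width: 0.667
gripper_force: 63.9
```

Call:
drive_tool --steps '[[[0,0,0,0,0,0.97,-1],[0,0,0,0,0,0.97,-1],[0,0,0,0,0,0.97,-1],[0,0,0,0,0,0.97,-1],[0,0,0,0,0,0.97,-1]]]'

```text
time: 29.0
eef_pos: [0.5055, -0.4441, 0.212]
ee_rot: [179.9, -0.1, -170.7]
contact_force: [-1.2, -0.9, -0.7]
gripper_width: 0.669
gripper_force: 63.9
```

Call:
drive_tool --steps '[[[0,0,0,0,0,0.97,-1],[0,0,0,0,0,0.97,-1],[0,0,0,0,0,0.97,-1],[0,0,0,0,0,0.97,-1],[0,0,0,0,0,0.97,-1]]]'

```text
time: 29.5
eef_pos: [0.5055, -0.444, 0.212]
ee_rot: [180.0, -0.1, 160.2]
contact_force: [-0.3, -0.2, -0.4]
gripper_width: 0.663
gripper_force: 63.9
```

Call:
drive_tool --steps '[[[0,0,0,0,0,0,-1],[0,0,0,0,0,0,-1],[0,0,0,0,0,0,-1],[0,0,0,0,0,0,-1],[0,0,0,0,0,0,-1]]]'

```text
time: 30.0
eef_pos: [0.5061, -0.4444, 0.2133]
ee_rot: [180.0, -0.0, 160.5]
contact_force: [-0.7, 0.2, 0.2]
gripper_width: 0.666
gripper_force: 63.9
```

```bash
python3 - <<'E'
from h import *
o=manip.get_obs(); need(.4516,-.4249,.2166,160.5,o)
c=cam('wrist','w13.png')
for t in (120,140): floor(c,(220,20,420,182),thr=t)
board(c,(250,165,390,345),o['eef_pos'][2]+.0137); print(o['joint_pos'].round(1))
E
```

```text
p [ 0.5061 -0.4444  0.2133] rot [180.    -0.   160.53] shift [ 1.45  0.   -0.08] turnz 0.0
floor thr 120 5819.0 [array([ 451.9, -427.8]), array([ 76.4, 102.7]), np.float64(70.2)]
floor thr 140 5693.0 [array([ 452. , -427.7]), array([ 75.6, 100.8]), np.float64(70.5)]
board 14613.0 [array([ 506.1, -443.8]), array([59.6, 84.1]), np.float64(70.6)]
[-24.7  21.   -1.   -0.  -68.  -84.7]
```

The control pocket is at (451.9, -427.8), 102 × 76 mm, yaw 160.5°, with the same +y bias in the top view as before. I'll go there and lower the board.

Call:
drive_tool --steps '[[[0.7,-0.03,0,0,0,0,-1],[0.71,-0.03,0,0,0,0,-1],[0,0,0,0,0,0,-1],[0,0,0.5,0,0,0,-1],[0,0,0.9,0,0,0,-1]]]'

```text
time: 30.55
eef_pos: [0.4542, -0.4291, 0.16]
ee_rot: [-179.9, 0.4, 160.5]
contact_force: [0.7, 0.5, -0.9]
gripper_width: 0.666
gripper_force: 63.9
```

Call:
drive_tool --steps '[[[0,0,0.9,0,0,0,-1],[0,0,0.9,0,0,0,-1],[0,0,0.7,0,0,0,-1],[0,0,0.4,0,0,0,-1],[0,0,0.2,0,0,0,-1]]]'

```text
time: 31.05
eef_pos: [0.4517, -0.4275, 0.0314]
ee_rot: [180.0, -0.1, 160.5]
contact_force: [0.6, 0.1, -0.4]
gripper_width: 0.666
gripper_force: 63.9
```

Call:
drive_tool --steps '[[[0,0,0.2,0,0,0,-1],[0,0,0.1,0,0,0,-1],[0,0,0,0,0,0,-1],[0,0,0,0,0,0,-1],[0,0,0,0,0,0,-1]]]'

```text
time: 31.55
eef_pos: [0.4526, -0.4281, 0.0222]
ee_rot: [-180.0, 0.1, 160.5]
contact_force: [0.1, -0.6, -0.2]
gripper_width: 0.668
gripper_force: 63.9
```

```bash
python3 - <<'E'
from h import *
need(.45195,-.4281,.008,160.5); print(manip.get_obs()['contact_force'])
E
```

```text
p [ 0.4526 -0.4281  0.0222] rot [-1.7999e+02  8.0000e-02  1.6049e+02] shift [ 0.02 -0.01  0.35] turnz -0.0
[ 0.1122139  -0.55069418 -0.19817262]
```

Call:
drive_tool --steps '[[[0.01,0,0.08,0,0,0,-1],[0,0,0.08,0,0,0,-1],[0,0,0.06,0,0,0,-1],[0,0,0.05,0,0,0,-1],[0,0,0,0,0,0,-1]]]'

```text
time: 32.05
eef_pos: [0.4515, -0.4275, 0.01]
ee_rot: [180.0, -0.0, 160.5]
contact_force: [-0.3, 1.2, -1.1]
gripper_width: 0.66
gripper_force: 63.9
```

Call:
drive_tool --steps '[[[0,0,0.02,0,0,0,-1],[0,0,0.015,0,0,0,-1],[0,0,0,0,0,0,-1],[0,0,0,0,0,0,-1],[0,0,0,0,0,0,-1]]]'

```text
time: 32.55
eef_pos: [0.4518, -0.4277, 0.0092]
ee_rot: [-180.0, 0.0, 160.5]
contact_force: [-0.6, 0.3, -1.1]
gripper_width: 0.665
gripper_force: 63.9
```

Call:
drive_tool --steps '[[[0,0,0.015,0,0,0,-1],[0,0,0,0,0,0,-1],[0,0,0,0,0,0,-1],[0,0,0,0,0,0,-1],[0,0,0,0,0,0,-1]]]'

```text
time: 33.05
eef_pos: [0.4518, -0.4277, 0.0085]
ee_rot: [-180.0, 0.0, 160.5]
contact_force: [-0.1, -0.7, -0.9]
gripper_width: 0.666
gripper_force: 63.9
```

Call:
drive_tool --steps '[[[0,0,0.012,0,0,0,-1],[0,0,0,0,0,0,-1],[0,0,0,0,0,0,-1],[0,0,0,0,0,0,-1],[0,0,0,0,0,0,-1]]]'

```text
time: 33.55
eef_pos: [0.4518, -0.4276, 0.008]
ee_rot: [180.0, -0.0, 160.5]
contact_force: [-0.6, -0.5, -0.5]
gripper_width: 0.671
gripper_force: 63.9
```

Call:
drive_tool --steps '[[[0,0,0.01,0,0,0,-1],[0,0,0,0,0,0,-1],[0,0,0,0,0,0,-1],[0,0,0,0,0,0,-1],[0,0,0,0,0,0,-1]]]'

```text
time: 34.05
eef_pos: [0.4518, -0.4277, 0.0078]
ee_rot: [-180.0, 0.0, 160.5]
contact_force: [-1.3, 0.8, 3.9]
gripper_width: 0.664
gripper_force: 64.2
```

Contact. I'll release, rise and check.

Call:
drive_tool --steps '[[[0,0,0,0,0,0,1],[0,0,0,0,0,0,1],[0,0,0,0,0,0,1],[0,0,0,0,0,0,1],[0,0,0,0,0,0,1]]]'

```text
time: 34.55
eef_pos: [0.4518, -0.4277, 0.0075]
ee_rot: [180.0, -0.0, 160.5]
contact_force: [0.3, 0.6, -0.4]
gripper_width: 1.0
gripper_force: 0.0
```

Call:
drive_tool --steps '[[[0,0,-0.3,0,0,0,1],[0,0,-0.6,0,0,0,1],[0,0,-1,0,0,0,1],[0,0,-1,0,0,0,1],[0,0,-1,0,0,0,1]]]'

```text
time: 35.05
eef_pos: [0.4515, -0.4276, 0.1662]
ee_rot: [-180.0, 0.0, 160.5]
contact_force: [0.7, 0.3, 0.3]
gripper_width: 0.998
gripper_force: 0.0
```

Call:
drive_tool --steps '[[[0,0,-1,0,0,0,1],[0,0,-0.3,0,0,0,1],[0,0,0,0,0,0,1],[0,0,0,0,0,0,1],[0,0,0,0,0,0,1]]]'

```text
time: 35.55
eef_pos: [0.4511, -0.4272, 0.2143]
ee_rot: [180.0, -0.1, 160.5]
contact_force: [0.3, -0.3, 0.5]
gripper_width: 0.997
gripper_force: 0.0
```

```bash
python3 - <<'E'
from h import *
c=cam('wrist','w14.png')
board(c,(240,90,400,250),.021); board(c,(240,90,400,250),.021,(20,40,60));floor(c,(240,90,400,250),thr=130)
need(.5657,-.2165,.2166,-145.7)
E
```

```text
board 3052.0 [array([ 450.7, -427.1]), array([56.9, 79.8]), np.float64(70.5)]
board 3520.0 [array([ 453., -428.]), array([59.1, 87.4]), np.float64(70.2)]
floor thr 130 1477.5 [array([ 452.2, -427.5]), array([ 75.8, 102.2]), np.float64(70.5)]
p [ 0.4512 -0.4272  0.2142] rot [ 1.7997e+02 -1.4000e-01  1.6048e+02] shift [-0.94  5.92 -0.06] turnz -8.97
```

The control board sits at about (452.5, -427.7), against the pocket at (452.2, -427.5), square. Now the power board.

Call:
drive_tool --steps '[[[-0.16,0.98,0,0,0,0,1],[-0.16,0.98,0,0,0,0,1],[-0.16,0.98,0,0,0,0,1],[-0.16,0.98,0,0,0,0,1],[-0.16,0.98,0,0,0,0,1]]]'

```text
time: 36.1
eef_pos: [0.5475, -0.2521, 0.2144]
ee_rot: [-180.0, -0.1, 160.5]
contact_force: [1.9, -1.1, 0.6]
gripper_width: 1.003
gripper_force: 0.0
```

Call:
drive_tool --steps '[[[-0.14,0.98,0,0,0,0,1],[0,0,0,0,0,-0.9,1],[0,0,0,0,0,-0.9,1],[0,0,0,0,0,-0.9,1],[0,0,0,0,0,-0.9,1]]]'

```text
time: 36.6
eef_pos: [0.5654, -0.2182, 0.2143]
ee_rot: [180.0, -0.1, -177.7]
contact_force: [0.0, 0.9, 0.1]
gripper_width: 1.002
gripper_force: 0.0
```

Call:
drive_tool --steps '[[[0,0,0,0,0,-0.9,1],[0,0,0,0,0,-0.9,1],[0,0,0,0,0,-0.9,1],[0,0,0,0,0,-0.9,1],[0,0,0,0,0,-0.9,1]]]'

```text
time: 37.1
eef_pos: [0.5653, -0.2185, 0.2142]
ee_rot: [179.9, -0.1, -150.7]
contact_force: [-0.3, 0.5, 0.2]
gripper_width: 0.999
gripper_force: 0.0
```

Call:
drive_tool --steps '[[[0,0,0,0,0,-0.9,1],[0,0,0,0,0,0,1],[0,0,0,0,0,0,1],[0,0,0,0,0,0,1],[0,0,0,0,0,0,1]]]'

```text
time: 37.6
eef_pos: [0.5657, -0.2185, 0.2154]
ee_rot: [180.0, -0.0, -145.6]
contact_force: [0.3, 0.4, -0.4]
gripper_width: 0.998
gripper_force: 0.0
```

```bash
python3 - <<'E'
from h import *
c=cam('wrist','w15.png')
for lo in ((28,70,60),(20,40,60),(22,55,60)): board(c,(260,90,380,250),.017,lo)
need(.5657,-.2165,.005,-145.8)
E
```

```text
board 4884.0 [array([ 570.2, -213.6]), array([120.3,  66. ]), np.float64(32.9)]
board 5500.0 [array([ 567. , -215.9]), array([129.2,  68.4]), np.float64(34.2)]
board 5163.0 [array([ 570.4, -213.6]), array([120.5,  68.1]), np.float64(33.5)]
p [ 0.5657 -0.2186  0.2155] rot [ 1.7999e+02 -1.0000e-02 -1.4557e+02] shift [-0.03  0.04  5.26] turnz 0.04
```

The corner measurements from three views agree on (565.7, -216.5), yaw 34.1°. I'll descend and grip.

Call:
drive_tool --steps '[[[-0.03,0.04,0.5,0,0,0.04,1],[0,0,0.9,0,0,0,1],[0,0,0.9,0,0,0,1],[0,0,0.9,0,0,0,1],[0,0,0.8,0,0,0,1]]]'

```text
time: 38.15
eef_pos: [0.5655, -0.2165, 0.0542]
ee_rot: [180.0, -0.0, -145.8]
contact_force: [0.4, -0.5, 0.2]
gripper_width: 1.002
gripper_force: 0.0
```

Call:
drive_tool --steps '[[[0,0,0.5,0,0,0,1],[0,0,0.3,0,0,0,1],[0,0,0.2,0,0,0,1],[0,0,0.1,0,0,0,1],[0,0,0,0,0,0,1]]]'

```text
time: 38.65
eef_pos: [0.5662, -0.2166, 0.0119]
ee_rot: [-180.0, 0.0, -145.8]
contact_force: [-0.2, -0.4, -0.0]
gripper_width: 1.002
gripper_force: 0.0
```

Call:
drive_tool --steps '[[[0,0,0.1,0,0,0,1],[0,0,0.08,0,0,0,1],[0,0,0,0,0,0,1],[0,0,0,0,0,0,1],[0,0,0,0,0,0,1]]]'

```text
time: 39.15
eef_pos: [0.566, -0.2165, 0.0046]
ee_rot: [-180.0, 0.0, -145.8]
contact_force: [0.2, 0.3, -0.4]
gripper_width: 1.001
gripper_force: 0.0
```

```bash
python3 - <<'E'
from h import *
need(.5657,-.2165,.003,-145.8)
E
```

```text
p [ 0.566  -0.2165  0.0046] rot [-1.7999e+02  1.0000e-02 -1.4575e+02] shift [0.01 0.01 0.04] turnz 0.01
```

Call:
drive_tool --steps '[[[0.01,0,0.03,0,0,0,1],[0,0,0,0,0,0,-1],[0,0,0,0,0,0,-1],[0,0,0,0,0,0,-1],[0,0,0,0,0,0,-1]]]'

```text
time: 39.65
eef_pos: [0.5655, -0.2169, 0.004]
ee_rot: [-180.0, -0.0, -145.7]
contact_force: [-2.1, 1.7, 8.1]
gripper_width: 0.733
gripper_force: 63.4
```

Call:
drive_tool --steps '[[[0,0,0,0,0,0,-1],[0,0,0,0,0,0,-1],[0,0,0,0,0,0,-1],[0,0,0,0,0,0,-1],[0,0,0,0,0,0,-1]]]'

```text
time: 40.15
eef_pos: [0.5655, -0.2169, 0.0041]
ee_rot: [-180.0, 0.0, -145.7]
contact_force: [-2.3, 0.3, 7.8]
gripper_width: 0.734
gripper_force: 63.5
```

Call:
drive_tool --steps '[[[0,0,-0.05,0,0,0,-1],[0,0,-0.1,0,0,0,-1],[0,0,-0.2,0,0,0,-1],[0,0,-0.4,0,0,0,-1],[0,0,-0.6,0,0,0,-1]]]'

```text
time: 40.65
eef_pos: [0.5645, -0.2166, 0.0569]
ee_rot: [179.9, -0.1, -145.8]
contact_force: [-0.3, -0.7, -1.6]
gripper_width: 0.734
gripper_force: 65.9
```

Call:
drive_tool --steps '[[[0,0,-0.9,0,0,0,-1],[0,0,-0.9,0,0,0,-1],[0,0,-0.9,0,0,0,-1],[0,0,-0.9,0,0,0,-1],[0,0,-0.5,0,0,0,-1]]]'

```text
time: 41.15
eef_pos: [0.5664, -0.217, 0.2253]
ee_rot: [-179.8, 0.2, -145.7]
contact_force: [0.9, 0.0, -1.3]
gripper_width: 0.733
gripper_force: 66.0
```

Call:
drive_tool --steps '[[[0,0,0,0,0,0,-1],[0,0,0,0,0,0,-1],[0,0,0,0,0,0,-1],[0,0,0,0,0,0,-1],[0,0,0,0,0,0,-1]]]'

```text
time: 41.65
eef_pos: [0.5651, -0.2167, 0.2201]
ee_rot: [179.9, -0.1, -145.8]
contact_force: [0.0, 0.1, -2.0]
gripper_width: 0.734
gripper_force: 66.0
```

```bash
python3 - <<'E'
from h import *
o=manip.get_obs(); need(.462,.418,.2166,177.4,o); print(o['joint_pos'].round(1))
c=cam('wrist','w16.png')
for lo in ((28,70,60),(20,40,60)): board(c,(220,100,420,360),o['eef_pos'][2]+.0137,lo)
E
```

```text
p [ 0.5651 -0.2167  0.2201] rot [ 1.7993e+02 -9.0000e-02 -1.4576e+02] shift [-6.8  14.57  0.1 ] turnz 6.14
[ -2.5  14.5  -9.4  -0.  -66.2 -53.3]
board 21654.5 [array([ 565.7, -216.2]), array([113.2,  64.5]), np.float64(34.1)]
board 27248.0 [array([ 564.7, -217. ]), array([124. ,  68.3]), np.float64(34.4)]
```

The power board is held level and centred. I'll carry it to a hover 110 mm short of the power pallet.

Call:
drive_tool --steps '[[[-0.3,0.43,0,0,0,0,-1],[-0.6,0.86,0,0,0,0,-1],[-0.6,0.86,0,0,0,0,-1],[-0.6,0.86,0,0,0,0,-1],[-0.6,0.86,0,0,0,0,-1]]]'

```text
time: 42.2
eef_pos: [0.5674, -0.0265, 0.221]
ee_rot: [180.0, -0.0, -145.8]
contact_force: [0.9, -0.4, -2.1]
gripper_width: 0.737
gripper_force: 66.0
```

Call:
drive_tool --steps '[[[-0.6,0.86,0,0,0,0,-1],[-0.6,0.86,0,0,0,0,-1],[-0.6,0.86,0,0,0,0,-1],[-0.6,0.86,0,0,0,0,-1],[-0.6,0.86,0,0,0,0,-1]]]'

```text
time: 42.7
eef_pos: [0.5698, 0.1834, 0.221]
ee_rot: [-180.0, -0.0, -145.7]
contact_force: [1.1, -0.2, -2.0]
gripper_width: 0.733
gripper_force: 66.0
```

Call:
drive_tool --steps '[[[-0.6,0.86,0,0,0,0,-1],[-0.6,0.86,0,0,0,0,-1],[-0.6,0.86,0,0,0,0,-1],[-0.6,0.86,0,0,0,0,-1],[-0.6,0.86,0,0,0,0,-1]]]'

```text
time: 43.2
eef_pos: [0.5723, 0.3931, 0.2207]
ee_rot: [-180.0, -0.0, -145.7]
contact_force: [0.9, 0.7, -1.4]
gripper_width: 0.733
gripper_force: 66.0
```

Call:
drive_tool --steps '[[[-0.3,0.46,0,0,0,0,-1],[0,0,0,0,0,0.87,-1],[0,0,0,0,0,0.87,-1],[0,0,0,0,0,0.87,-1],[0,0,0,0,0,0.87,-1]]]'

```text
time: 43.7
eef_pos: [0.572, 0.4134, 0.2204]
ee_rot: [-180.0, -0.1, -166.8]
contact_force: [0.5, 0.1, -2.3]
gripper_width: 0.731
gripper_force: 66.0
```

Call:
drive_tool --steps '[[[0,0,0,0,0,0.87,-1],[0,0,0,0,0,0.87,-1],[0,0,0,0,0,0.87,-1],[0,0,0,0,0,0,-1],[0,0,0,0,0,0,-1]]]'

```text
time: 44.2
eef_pos: [0.572, 0.4133, 0.2208]
ee_rot: [-180.0, -0.0, 177.9]
contact_force: [-1.1, -0.2, -1.5]
gripper_width: 0.732
gripper_force: 66.0
```

```bash
python3 - <<'E'
from h import *
o=manip.get_obs(); need(.462,.418,.2166,177.4,o); print(o['joint_pos'].round(1))
c=cam('wrist','w17.png')
for t in (120,140): floor(c,(200,0,440,190),thr=t)
for lo in ((28,70,60),(20,40,60)): board(c,(220,100,420,360),o['eef_pos'][2]+.0137,lo)
E
```

```text
p [0.572  0.4133 0.2208] rot [-1.7997e+02 -2.0000e-02  1.7786e+02] shift [2.75 0.01 0.11] turnz 0.08
[  51.6   23.8    4.2   -0.   -70.5 -143.8]
floor thr 120 3169.0 [array([570.2, 413.7]), array([172.4,  33.9]), np.float64(87.9)]
floor thr 120 8343.5 [array([461.9, 419. ]), array([ 82.1, 141. ]), np.float64(87.4)]
floor thr 140 3068.0 [array([570.2, 413.7]), array([172.4,  33.9]), np.float64(87.9)]
floor thr 140 8201.0 [array([461.8, 418.8]), array([ 81.3, 140.1]), np.float64(87.4)]
board 21680.5 [array([572.5, 413.5]), array([ 64.9, 114.1]), np.float64(87.5)]
board 27289.5 [array([571.2, 413.2]), array([ 67.4, 123.3]), np.float64(87.9)]
```

The power pocket is at (461.9, 418.9), 140 × 82 mm, yaw 177.4°.

Call:
drive_tool --steps '[[[0.7,0.01,0,0,0,0,-1],[0.7,0.01,0,0,0,0,-1],[0.7,0.01,0,0,0,0,-1],[0.65,0.01,0,0,0,0,-1],[0,0,0.5,0,0,0.08,-1]]]'

```text
time: 44.75
eef_pos: [0.461, 0.4209, 0.2045]
ee_rot: [179.7, 0.2, 177.5]
contact_force: [0.7, -0.2, -2.0]
gripper_width: 0.734
gripper_force: 66.0
```

Call:
drive_tool --steps '[[[0,0,0.9,0,0,0,-1],[0,0,0.9,0,0,0,-1],[0,0,0.9,0,0,0,-1],[0,0,0.6,0,0,0,-1],[0,0,0.4,0,0,0,-1]]]'

```text
time: 45.25
eef_pos: [0.4616, 0.4185, 0.051]
ee_rot: [-179.9, -0.1, 177.3]
contact_force: [-0.0, 0.8, -1.7]
gripper_width: 0.735
gripper_force: 66.0
```

Call:
drive_tool --steps '[[[0,0,0.3,0,0,0,-1],[0,0,0.2,0,0,0,-1],[0,0,0,0,0,0,-1],[0,0,0,0,0,0,-1],[0,0,0,0,0,0,-1]]]'

```text
time: 45.75
eef_pos: [0.4627, 0.42, 0.0343]
ee_rot: [179.9, 0.1, 177.2]
contact_force: [-0.7, -0.8, -1.5]
gripper_width: 0.731
gripper_force: 66.0
```

```bash
python3 - <<'E'
from h import *
o=manip.get_obs(); need(.4619,.4189,.0075,177.4,o); print(o['contact_force'])
E
```

```text
p [0.4627 0.42   0.0343] rot [1.7991e+02 5.0000e-02 1.7724e+02] shift [ 0.02 -0.03  0.67] turnz -0.03
[-0.71594376 -0.84423304 -1.45818793]
```

Call:
drive_tool --steps '[[[0.01,-0.01,0.15,0,0,0,-1],[0,0,0.15,0,0,0,-1],[0,0,0.1,0,0,0,-1],[0,0,0,0,0,0,-1],[0,0,0,0,0,0,-1]]]'

```text
time: 46.25
eef_pos: [0.4618, 0.4189, 0.017]
ee_rot: [-180.0, -0.0, 177.2]
contact_force: [0.5, 0.5, -1.4]
gripper_width: 0.73
gripper_force: 66.0
```

Call:
drive_tool --steps '[[[0,0,0.06,0,0,0,-1],[0,0,0.05,0,0,0,-1],[0,0,0.05,0,0,0,-1],[0,0,0,0,0,0,-1],[0,0,0,0,0,0,-1]]]'

```text
time: 46.75
eef_pos: [0.4618, 0.419, 0.0108]
ee_rot: [-180.0, -0.0, 177.2]
contact_force: [-0.8, 0.9, -2.1]
gripper_width: 0.731
gripper_force: 66.0
```

```bash
python3 - <<'E'
from h import *
o=manip.get_obs(); need(.4619,.4189,.0075,177.4,o); print(o['contact_force'])
E
```

```text
p [0.4618 0.419  0.0108] rot [-179.99   -0.    177.23] shift [-0.   -0.    0.08] turnz -0.03
[-0.76601711  0.94104504 -2.05190454]
```

Call:
drive_tool --steps '[[[0,0,0.02,0,0,-0.03,-1],[0,0,0.02,0,0,0,-1],[0,0,0.01,0,0,0,-1],[0,0,0,0,0,0,-1],[0,0,0,0,0,0,-1]]]'

```text
time: 47.25
eef_pos: [0.4618, 0.419, 0.0088]
ee_rot: [-180.0, -0.0, 177.4]
contact_force: [0.2, -1.1, -1.8]
gripper_width: 0.735
gripper_force: 66.0
```

Call:
drive_tool --steps '[[[0,0,0.012,0,0,0,-1],[0,0,0,0,0,0,-1],[0,0,0,0,0,0,-1],[0,0,0,0,0,0,-1],[0,0,0,0,0,0,-1]]]'

```text
time: 47.75
eef_pos: [0.4619, 0.419, 0.0084]
ee_rot: [-180.0, 0.0, 177.4]
contact_force: [-0.1, 0.3, -1.3]
gripper_width: 0.731
gripper_force: 66.0
```

Call:
drive_tool --steps '[[[0,0,0.012,0,0,0,-1],[0,0,0,0,0,0,-1],[0,0,0,0,0,0,-1],[0,0,0,0,0,0,-1],[0,0,0,0,0,0,-1]]]'

```text
time: 48.25
eef_pos: [0.4619, 0.419, 0.0082]
ee_rot: [180.0, 0.0, 177.4]
contact_force: [-0.7, -1.0, 4.5]
gripper_width: 0.735
gripper_force: 66.5
```

Call:
drive_tool --steps '[[[0,0,0.01,0,0,0,-1],[0,0,0,0,0,0,-1],[0,0,0,0,0,0,-1],[0,0,0,0,0,0,-1],[0,0,0,0,0,0,-1]]]'

```text
time: 48.75
eef_pos: [0.4619, 0.419, 0.0081]
ee_rot: [180.0, 0.0, 177.4]
contact_force: [-3.6, -1.7, 9.1]
gripper_width: 0.732
gripper_force: 66.7
```

Firm contact. I'll release, rise and check.

Call:
drive_tool --steps '[[[0,0,0,0,0,0,1],[0,0,0,0,0,0,1],[0,0,0,0,0,0,1],[0,0,0,0,0,0,1],[0,0,0,0,0,0,1]]]'

```text
time: 49.25
eef_pos: [0.4619, 0.419, 0.0073]
ee_rot: [-180.0, -0.0, 177.4]
contact_force: [1.1, -0.2, 0.4]
gripper_width: 1.0
gripper_force: 0.0
```

Call:
drive_tool --steps '[[[0,0,-0.3,0,0,0,1],[0,0,-0.6,0,0,0,1],[0,0,-1,0,0,0,1],[0,0,-1,0,0,0,1],[0,0,-1,0,0,0,1]]]'

```text
time: 49.75
eef_pos: [0.4618, 0.4188, 0.1661]
ee_rot: [180.0, 0.0, 177.4]
contact_force: [-0.2, 1.1, 0.4]
gripper_width: 1.0
gripper_force: 0.0
```

Call:
drive_tool --steps '[[[0,0,-1,0,0,0,1],[0,0,-1,0,0,0,1],[0,0,-0.5,0,0,0,1],[0,0,0,0,0,0,1],[0,0,0,0,0,0,1]]]'

```text
time: 50.25
eef_pos: [0.4616, 0.4189, 0.2644]
ee_rot: [179.9, 0.0, 177.4]
contact_force: [0.1, 0.4, -2.2]
gripper_width: 1.002
gripper_force: 0.0
```

```bash
python3 - <<'E'
from h import *
c=cam('wrist','w18.png'); im=c['img']
for lo in ((28,70,60),(20,40,60)): board(c,(220,80,420,270),.021,lo)
floor(c,(220,80,420,270),thr=130)
a=cv2.resize(im[90:240,245:395,::-1],(400,400),interpolation=cv2.INTER_CUBIC)
b=cv2.imread('pics/w14.png')[90:240,245:395]; b=cv2.resize(b,(400,400),interpolation=cv2.INTER_CUBIC)
t=cam('top')['img'][150:320,140:530,::-1]; t=cv2.resize(t,(400,174))
cv2.imwrite('pics/end.png',np.vstack([np.hstack([a,b]),np.hstack([t,t*0])]))
E
```

```text
board 3895.5 [array([468.7, 418.5]), array([ 63. , 119.4]), np.float64(87.2)]
board 4137.0 [array([465.7, 418.6]), array([ 65.7, 128.3]), np.float64(87.3)]
floor thr 130 1177.0 [array([461.4, 419.9]), array([ 79.7, 138.3]), np.float64(87.3)]
```

View pics/end.png

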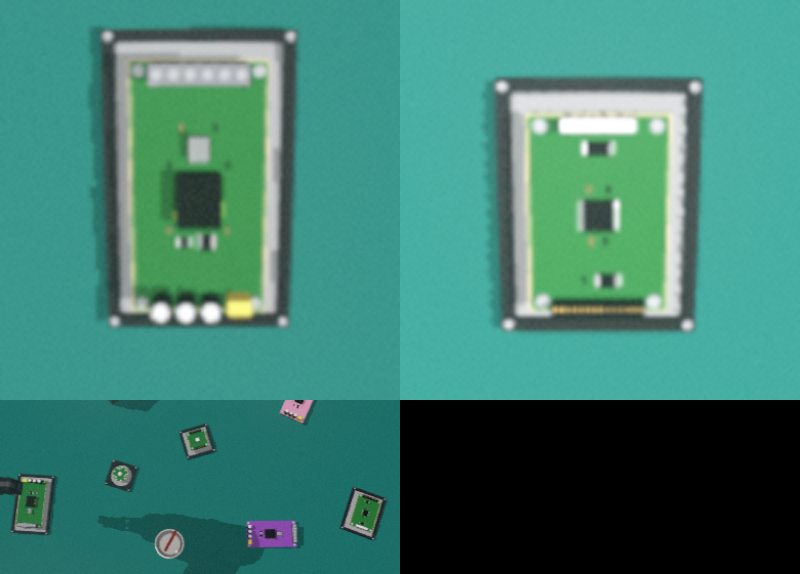

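All four boards sit in their pockets, component side up. The power board's outline is muddled by its tall parts, so I'll check it by its corner screws, near (138,71), (259,71), (257,302) and (140,300), against the pallet studs.

```bash
python3 - <<'E'
from h import *
c=manip.read_camera('wrist')
def W(pts,z): return onz(c,(np.array(pts,float)+.5)*.375-.5+[245,90],z,True)[:,:2]*1000
for n,P,z in [('screws',[(138,71),(259,71),(257,302),(140,300)],.0215),('studs',[(107,36),(291,36),(283,321),(115,321)],.008)]:
    Q=W(P,z); d=Q-np.roll(Q,-1,0); print(n,'ctr',Q.mean(0).round(1),np.hypot(*d.T).round(1),np.degrees(np.arctan2(d[:,1],d[:,0])).round(1))
E
```

```text
screws ctr [461.4 418.1] [ 56.  113.4  58.  112.3] [-92.6 178.   86.4  -3.1]
studs ctr [461.2 418.3] [ 87.7 145.1  87.2 145.1] [-92.6 177.3  87.5  -2.5]
```

The power board matches its pallet centre within 0.3 mm and is square. The gripper is clear, so I'll hand in.

```bash
python3 -c "
from bench import manip
print(manip.hand_in())"
```

```text
the job is handed in; nothing more can be done
None
```

The job is handed in at about 50 s of the 128 s: all four boards are in their matching pallets, component side up, each measured within about 1 mm of its pocket centre, the three rectangular ones square to it; the arm never went near the cup or the tin.

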